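# Change a drilling jig over to the other hand

### The job

Change the drilling jig over to the other hand: lift each stop lever off its pivot pin, turn it end for end and refit it fully down on the same pin, so that its red end now lies over the side with the brass guide posts, between its two posts. Pull the worn dark backing board out of the holder and lay it flat in the black scrap tray, rib up, then slide the fresh white board into the slot until it is fully home. Leave everything else on the bench where it is.

Things in the scene. Friction and masses are not known exactly. Their poses are not given: they have to be found in the camera images.
- bed: Fixed aluminium plate 230 (x) x 350 (y) x 20 mm; origin centre of its underside. Six stations, at x = -80, 0, +80, y = -105 (1-3) and +105 mm (4-6), some empty: each a steel rail along y (18 wide, 110 long, top 38 mm up), an upright pin in its middle (13 mm diameter, 25 mm tall, top 8 mm tapered) and two brass guide posts 46 mm from the pin to -y (10 mm diameter, 30 mm clear between, tops 64 mm up).
- holder: Grey fixed block 197 x 116 mm with a flat slot; origin at bench height under the middle of the slot's mouth, +x into the slot. Open ledge 110 mm long before the mouth, level with the slot's floor (24 mm up). Slot 84 wide, 11 high, 75 deep to its stop (a board home has its origin at x = 15), mouth flared at sides (over 30 mm of ledge) and top; two roof strips (top 43 mm up), 52 mm window between.
- old_board: Worn backing board, dark wood with drill marks and a black grip rib: 120 (x) x 80 (y) x 8 mm; origin centre of its underside. Rib on top at its -x end, centred at x = -40 mm: 36 long (x), 14 wide (y), its top 44 mm above the underside. Starts home in the slot, rib outside on the ledge. 0.11 to 0.21 kg.
- fresh_board: Fresh backing board, white plastic with a green grip rib; same shape, frame and mass as old_board. Starts lying flat on the bench, rib up.
- tray: Black scrap tray fixed on the bench, 150 (x) x 200 (y) x 30 mm high outside, walls and floor 5 mm; origin centre of its underside.
- lever1: Blue stop lever of pin 1, may be absent: bar 148 mm long (x), 24 wide (26 at the hub, 40 mm round the hole), 18 thick, 0.13 to 0.24 kg. Origin: centre of its 16.5 mm hole, on the underside; +x to the red end, 90 mm away; steel end 58 mm the other way. Balances at the hole. Starts seated, steel end between the posts.
- lever1_red (a point): Middle of the red end of lever1, 76 mm from its hole.
- lever2: Blue stop lever of pin 2, may be absent: bar 148 mm long (x), 24 wide (26 at the hub, 40 mm round the hole), 18 thick, 0.13 to 0.24 kg. Origin: centre of its 16.5 mm hole, on the underside; +x to the red end, 90 mm away; steel end 58 mm the other way. Balances at the hole. Starts seated, steel end between the posts.
- lever2_red (a point): Middle of the red end of lever2, 76 mm from its hole.
- lever3: Blue stop lever of pin 3, may be absent: bar 148 mm long (x), 24 wide (26 at the hub, 40 mm round the hole), 18 thick, 0.13 to 0.24 kg. Origin: centre of its 16.5 mm hole, on the underside; +x to the red end, 90 mm away; steel end 58 mm the other way. Balances at the hole. Starts seated, steel end between the posts.
- lever3_red (a point): Middle of the red end of lever3, 76 mm from its hole.
- lever4: Blue stop lever of pin 4, may be absent: bar 148 mm long (x), 24 wide (26 at the hub, 40 mm round the hole), 18 thick, 0.13 to 0.24 kg. Origin: centre of its 16.5 mm hole, on the underside; +x to the red end, 90 mm away; steel end 58 mm the other way. Balances at the hole. Starts seated, steel end between the posts.
- lever4_red (a point): Middle of the red end of lever4, 76 mm from its hole.
- lever5: Blue stop lever of pin 5, may be absent: bar 148 mm long (x), 24 wide (26 at the hub, 40 mm round the hole), 18 thick, 0.13 to 0.24 kg. Origin: centre of its 16.5 mm hole, on the underside; +x to the red end, 90 mm away; steel end 58 mm the other way. Balances at the hole. Starts seated, steel end between the posts.
- lever5_red (a point): Middle of the red end of lever5, 76 mm from its hole.
- lever6: Blue stop lever of pin 6, may be absent: bar 148 mm long (x), 24 wide (26 at the hub, 40 mm round the hole), 18 thick, 0.13 to 0.24 kg. Origin: centre of its 16.5 mm hole, on the underside; +x to the red end, 90 mm away; steel end 58 mm the other way. Balances at the hole. Starts seated, steel end between the posts.
- lever6_red (a point): Middle of the red end of lever6, 76 mm from its hole.
- screwdriver: Bystander: Orange screwdriver lying on the bench. Origin centre of its underside or near its middle.
- wrench: Bystander: Steel wrench lying on the bench. Origin centre of its underside or near its middle.
- tape_roll: Bystander: Yellow roll, 90 mm diameter, 25 mm high. Origin centre of its underside or near its middle.
- glue_bottle: Bystander: White bottle, 52 mm diameter, 140 mm high. Origin centre of its underside or near its middle.
- jar: Bystander: Glass jar, 68 mm diameter, 85 mm high. Origin centre of its underside or near its middle.
- sanding_block: Bystander: Cork block 100 x 60 x 32 mm. Origin centre of its underside or near its middle.
- brush: Bystander: Brush lying on the bench. Origin centre of its underside or near its middle.
Things that resemble listed ones, but are neither listed nor needed, are in the scene too. Leave any pink look-alike of the lever4 alone.

How it is judged:
By the outcome, as a careful person would: the job done as asked, in the order asked, and still so for the second after the job is handed in, with the robot touching nothing.
Of lever1, lever2, lever3, lever4, lever5, lever6 only 3 to 5 are there at a start; the rules pass over those that are not, and their reading is None.
At some moment in a run one of fresh_board may be knocked a few centimetres aside while the robot is not near it.
It also fails if it takes over 210 s, if anything falls off the work surface, if the arm or the gripper's body presses on something with over 40 N, if the wrist force passes 120 N, or if a joint passes its speed limit or range.

### The arm

A 6-joint arm with a two-finger parallel gripper is mounted at the origin on the work surface. World frame = base frame: x ahead of the robot, y to its left, z up, the work surface at z = 0. Lengths are in m, angles in degrees, forces in N, time in s.
With the tool pointing down it reaches from about 0.35 to 0.95 m from the base axis. Payload 17.4 kg.
Tool frame: the origin (TCP) lies at the very end of the fingers, on their centre line; the grasp point (between the pads) lies 19 mm behind it; y points along the fingers, z is the direction in which the jaws open and shut, and the axes are right-handed (so a half turn about y gives the same grasp; the last joint's range is limited). The gripper opens to 93 mm and grips with 3 to 60 N. Pads are 15 mm wide; open, the fingers measure 128 mm over their backs; the gripper's body (75 mm by 188 mm) begins 65 mm behind the grasp point.
Start: joints at [-79.458, 6.646, 82.598, -0, 90.757, -2.166], TCP at [0.148, -0.658, 0.219] pointing down, gripper open.
Joint ranges: [-162.19, 162.19], [-47.58, 125.68], [4.15, 143.07], [-65.23, 245.23], [0.69, 171.88], [-170.13, 170.13]. Speed limits (degrees/s): [108.29, 108.29, 127.2, 180, 180, 180].

### API

Orientations are given as [roll, pitch, yaw] about the fixed x, y, z axes, in that order (R = Rz(yaw) Ry(pitch) Rx(roll)).
In Python, from bench import env gives the robot as it stands.
- The arm moves only by the shell command python3 -m inch 'ROWS' [OPENING]. ROWS is JSON, a list of rows, each a list of 6 numbers: the shift along the tool's x, y, z in m, then the turn, a rotation vector about the tool's x, y, z in rad. In form: [[x, y, z, wx, wy, wz], ...]. A call has 1 to 10 rows; each row shifts and turns the commanded pose from where the row before left it, along the tool's axes as they then stand; what a row does not reach is not made up. A row lasts 1/12 s, in which the tool goes at most 41.7 mm and 7.16 degrees, less where a joint would pass 70% of its speed; a pose out of reach is approached as far as the arm can. A call with a gripper value outside its range is refused whole. OPENING is the gripper command: -1 is shut, 1 is fully open, values between are in proportion, set as the call begins (- or left out, the last holds). The fingers move at their own pace and stop on an object; the grip force is fixed at half the most. Time passes only in rows, so rows that do not move let the fingers close. It gives the time, the measured TCP pose, the force and the opening at its end, in the units of the state.
- env.sense(): the state, without advancing time (a new reading comes with each control period).
- env.snapshot(name): name is "side" or "top" or "wrist"; returns a dict with "image" (480x640x3 uint8, red, green, blue), "depth" (480x640 float32, m along the optical axis (not along the pixel's ray), 0 where there is no reading), "mtx" (3x3 intrinsics, pixels), "origin" and "attitude" of the camera in the world. Camera axes: x right, y down, z forward; pixel columns grow to the right and rows downward; lengths in m; the calibration is good to about 2 mm. A picture is of the moment at which its call begins.
- env.finish_job(): hands the job in, once; it reports no verdict.
The state is a dict: "time": time; "q": joint angles; "qvel": joint speeds; "effort": joint torques, N m; "tcp_pos": TCP position; "eef_rot": TCP orientation; "ft_force": force on the tool from outside, world axes, zero at the start; "wrist_torque": the same for the moment, N m; "grip_width": finger opening in m.
Only numpy, scipy, OpenCV 4.12 (cv2) and the standard library are available. Lean on these libraries where they do the work, as an engineer would, in place of code of your own. Each camera call takes 0.05 s, during which the arm holds its last target.

## Working session

There is one attempt and no reset: what is moved stays moved. The work goes in short steps, Python scripts to look and compute and a shell command to move; the robot and the scene stay as the last step left them, time stands still between calls to the robot, and variables do not carry over. Pictures are saved under pics/ and viewed, and the job is handed in when it is done.

```bash
ls; mkdir -p pics
python3 - <<'E'
from bench import env
import cv2
s=env.sense(); print({k:s[k] for k in('time','tcp_pos','eef_rot','grip_width','ft_force')})
for n in('top','side','wrist'):
    d=env.snapshot(n); cv2.imwrite(f'pics/{n}0.png',d['image'][:,:,::-1]); print(n,d['mtx'],d['origin'],d['attitude'])
E
```

```text
pics
{'time': 0.0, 'tcp_pos': array([ 0.14846143, -0.65825858,  0.21788045]), 'eef_rot': array([-9.00679937e+01,  2.01330552e-03, -1.67290668e+02]), 'grip_width': 0.0930444536019487, 'ft_force': array([-0.23803409,  0.40119792,  0.03743633])}
top [[582.42198055   0.         314.93665122]
 [  0.         582.42198055 233.76695904]
 [  0.           0.           1.        ]] [ 0.36981177 -0.01959714  1.59289295] [-1.75826172e+02  1.21801687e-01 -9.10006099e+01]
side [[449.18285541   0.         317.74157493]
 [  0.         449.18285541 230.26344606]
 [  0.           0.           1.        ]] [0.46286435 1.10921919 0.75009315] [-121.84093007   -0.74899445 -177.41608069]
wrist [[373.39859345   0.         312.80053583]
 [  0.         373.39859345 245.06987779]
 [  0.           0.           1.        ]] [ 0.22126339 -0.64263068  0.38457847] [ 1.64451227e+02  2.44968011e-02 -7.73279712e+01]
```

View pics/top0.png

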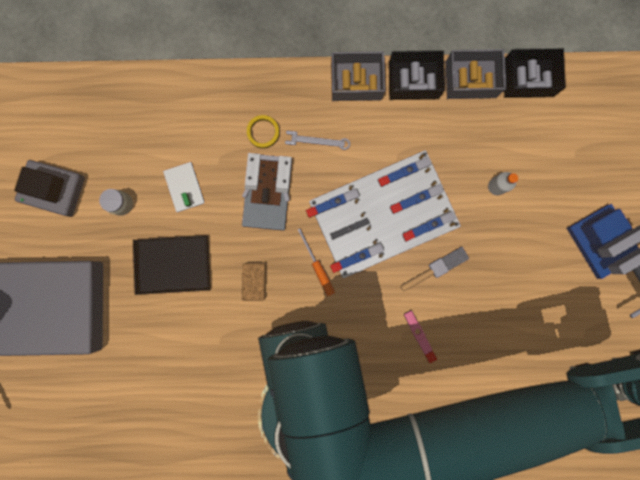

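View pics/side0.png

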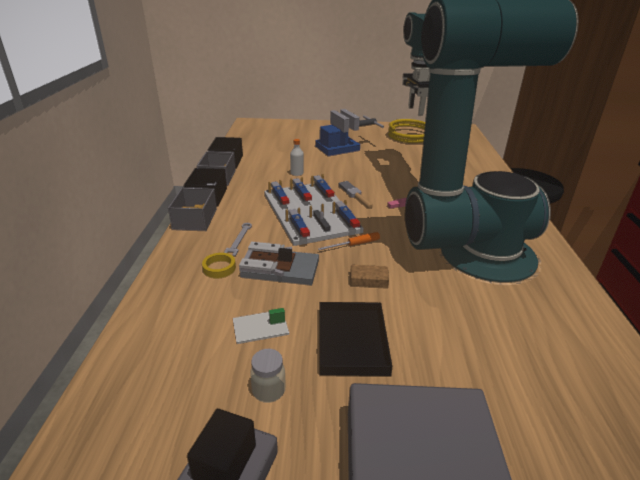

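View pics/wrist0.png

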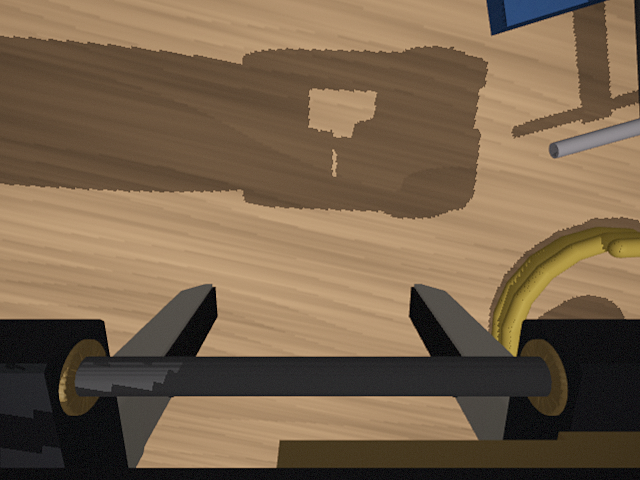

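The top view shows the bed around pixels (310-460, 155-275) with five blue levers and one bare rail at about (349,229). The holder is at (268,190), the tray at (172,265) and the fresh board at (184,187). The pink look-alike lies at (420,335). Next I'll zoom in.

```bash
cat > h.py <<'E'
import numpy as np, cv2
from bench import env
from scipy.spatial.transform import Rotation as R
def cam(d):
    return np.array(d['mtx']),np.array(d['origin']),R.from_euler('xyz',d['attitude'],degrees=True).as_matrix()
def ray(d,u,v,z):
    K,o,A=cam(d); r=A@np.linalg.solve(K,[u,v,1.]); return o+r*(z-o[2])/r[2]
def proj(d,P):
    K,o,A=cam(d); p=K@(A.T@(np.array(P)-o)); return p[:2]/p[2]
def save(n,img,crop=None,s=1):
    if crop: x0,y0,x1,y1=crop; img=img[y0:y1,x0:x1]
    cv2.imwrite(f'pics/{n}.png',cv2.resize(img[:,:,::-1],None,fx=s,fy=s,interpolation=cv2.INTER_CUBIC))
def blobs(mask,minA=15):
    n,l,st,c=cv2.connectedComponentsWithStats(mask.astype('uint8'),connectivity=8)
    return [(c[i],st[i],l==i) for i in range(1,n) if st[i][4]>=minA]
E
python3 - <<'E'
from h import *
d=env.snapshot('top')
save('topz',d['image'],(300,140,480,285),4)
save('topl',d['image'],(120,110,320,310),3)
d2=env.snapshot('side')
save('sidez',d2['image'],(210,160,390,300),4)
hsv=cv2.cvtColor(d['image'],cv2.COLOR_RGB2HSV)
h,s,v=[hsv[...,i].astype(int) for i in range(3)]
roi=np.zeros(h.shape,bool); roi[150:280,300:465]=1
for nm,m,z in(('red',((h<6)|(h>172))&(s>140)&(v>60)&roi,.056),('blue',(h>100)&(h<130)&(s>110)&roi,.056)):
    for c,st,_ in blobs(m,8): print(nm,c.round(1),st[4],ray(d,*c,z).round(4))
m=(s<60)&(v>150)&roi
for c,st,mm in blobs(m,300):
    print('bed',c,st); 
ys,xs=np.nonzero(m); print(cv2.minAreaRect(np.c_[xs,ys].astype(np.float32)))
E
```

```text
red [383.7 180.5] 66 [ 0.621  -0.2038  0.056 ]
red [396.  207.6] 67 [ 0.5478 -0.2345  0.056 ]
red [311.4 211.5] 69 [ 0.5413 -0.0099  0.056 ]
red [408.4 235.1] 66 [ 0.4741 -0.2653  0.056 ]
red [335.7 266.6] 74 [ 0.3943 -0.0715  0.056 ]
blue [413.7 167.2] 30 [ 0.6553 -0.2848  0.056 ]
blue [398.3 174. ] 128 [ 0.6377 -0.2432  0.056 ]
blue [426.  194.2] 28 [ 0.5822 -0.3154  0.056 ]
blue [341.7 198.8] 31 [ 0.574 -0.091  0.056]
blue [410.7 201. ] 133 [ 0.5649 -0.2742  0.056 ]
blue [326.5 205.2] 129 [ 0.5574 -0.0503  0.056 ]
blue [438.4 221.3] 30 [ 0.5094 -0.3458  0.056 ]
blue [423.2 228.2] 130 [ 0.4918 -0.3051  0.056 ]
blue [365.9 252.9] 34 [ 0.429  -0.1518  0.056 ]
blue [350.6 260. ] 136 [ 0.411 -0.111  0.056]
bed [383.28358779 214.14300254] [ 310  151  150  123 7860]
((382.1393737792969, 234.53277587890625), (121.56261444091797, 150.07801818847656), 66.37062072753906)
```

View pics/topz.png

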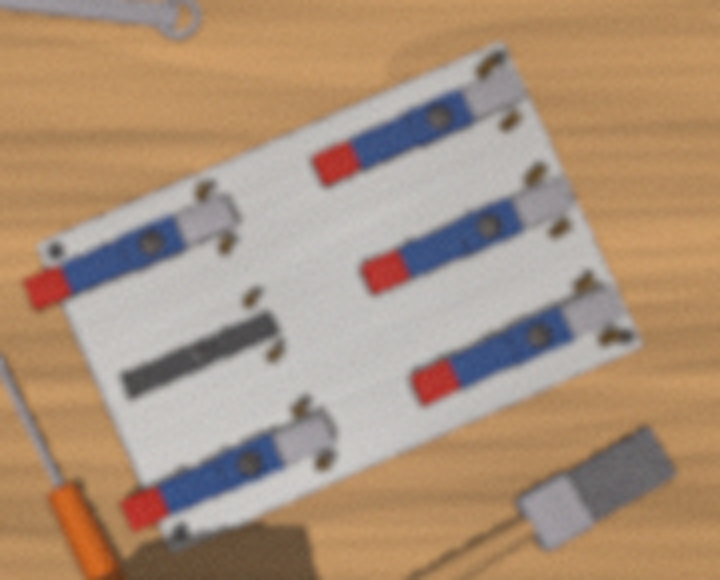

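View pics/topl.png

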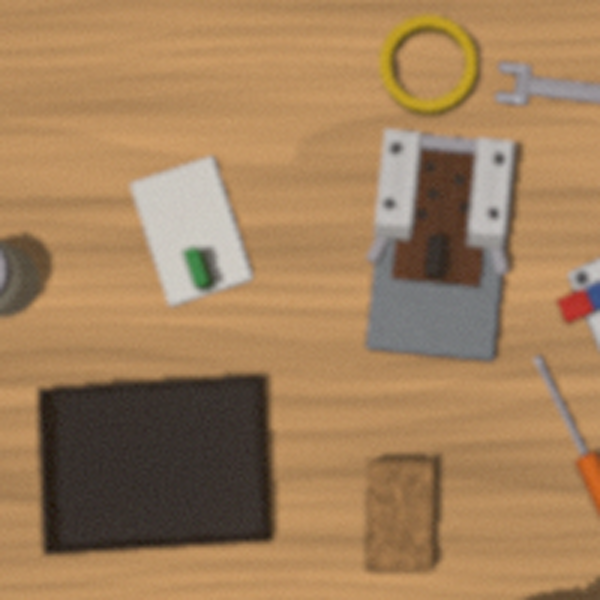

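View pics/sidez.png

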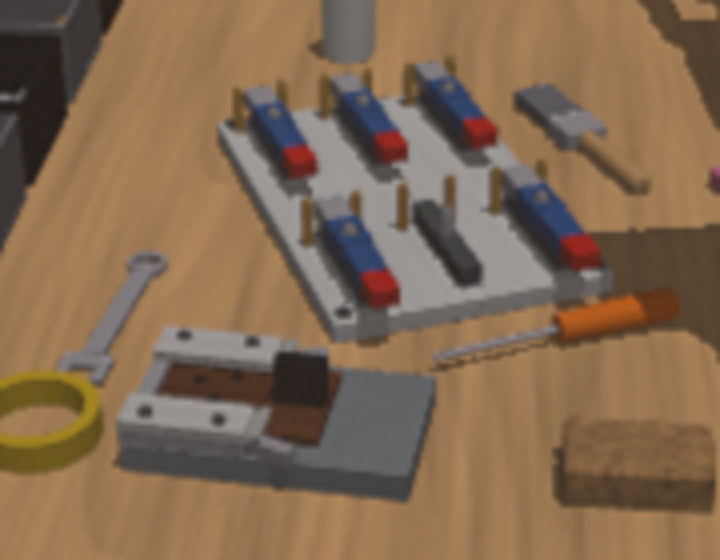

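Candidates for the first reach:
- **Levers:** the blue ones with red ends have their reds at (384,180), (396,208), (408,235), (311,211) and (336,267). The pink and dark-red look-alike at (420,335) is off the bed and gets left alone.
- **Empty rail:** (349,229), station 5.
- **Old board:** brown with a dark rib, in the holder at (268,190). The black-on-grey thing at (45,187) is not it.
- **Fresh board:** white with a green rib, at (184,187).
- **Tray:** black, at (172,265). The grey box at (50,305) is not it.

The zoomed crop confirms levers 1, 2, 3, 4 and 6, with bed yaw about 22.5° and its centre near (0.537,-0.208). I'll move over the bed for a close wrist view.

```bash
cat >> h.py <<'E'
def go(p=None,yaw=None):
    """tool-frame shift and turn from the present pose to p / yaw (tool down)"""
    s=env.sense(); M=R.from_euler('xyz',s['eef_rot'],degrees=True).as_matrix()
    T=M if yaw is None else (R.from_euler('z',yaw,degrees=True)*R.from_euler('x',-90,degrees=True)).as_matrix()
    rv=R.from_matrix(M.T@T).as_rotvec()
    print('pos',s['tcp_pos'].round(4),'rot',s['eef_rot'].round(2),'q6',round(s['q'][5],1),'w',round(s['grip_width'],4),'F',s['ft_force'].round(1),'t',round(s['time'],1))
    if p is not None:
        d=np.array(p)-s['tcp_pos']; print('shift in tool now',(M.T@d).round(4),' in tool after turn',(T.T@d).round(4))
    print('turn',rv.round(4))
E
python3 -c "
from h import *
go([.537,-.208,.33],-67.5)"
python3 -m inch '[[0,0,0,0,-0.124,0],[0,0,0,0,-0.124,0],[0,0,0,0,-0.124,0],[0,0,0,0,-0.124,0],[0,0,0,0,-0.124,0],[0,0,0,0,-0.124,0],[0,0,0,0,-0.124,0]]' 
python3 -m inch '[[0,0,0,0,-0.124,0],[0,0,0,0,-0.124,0],[0,0,0,0,-0.124,0],[0,0,0,0,-0.124,0],[0,0,0,0,-0.124,0],[0,0,0,0,-0.124,0],[0,0,0,0,-0.124,0],[0,0,0,0,0,0]]' 
python3 -c "
from h import *
go([.537,-.208,.33],-67.5)"
```

```text
pos [ 0.1485 -0.6584  0.2183] rot [ -90.03    0.   -167.29] q6 -2.2 w 0.0928 F [-0.4  0.   0.1] t 0.2
shift in tool now [-0.4781 -0.1115 -0.3539]  in tool after turn [-0.2674 -0.1117  0.5313]
turn [ 4.0000e-04 -1.7417e+00 -5.0000e-04]
time: 0.83
tcp_pos: [0.1485, -0.6584, 0.2185]
eef_rot: [-90.0, 0.0, -117.2]
ft_force: [0.2, -0.5, 0.6]
grip_width: 0.0933
time: 1.5
tcp_pos: [0.1485, -0.6584, 0.2185]
eef_rot: [-90.0, 0.0, -67.5]
ft_force: [-0.9, 0.1, 0.2]
grip_width: 0.0929
pos [ 0.1485 -0.6584  0.2185] rot [-9.000e+01  1.000e-02 -6.745e+01] q6 -102.0 w 0.0929 F [-0.9  0.1  0.2] t 1.5
shift in tool now [-0.2671 -0.1114  0.5315]  in tool after turn [-0.2675 -0.1115  0.5313]
turn [-0.0001  0.0008 -0.0002]
```

```bash
python3 -m inch '[[-0.0134,-0.0056,0.0266,0,0,0],[-0.0134,-0.0056,0.0266,0,0,0],[-0.0134,-0.0056,0.0266,0,0,0],[-0.0134,-0.0056,0.0266,0,0,0],[-0.0134,-0.0056,0.0266,0,0,0],[-0.0134,-0.0056,0.0266,0,0,0],[-0.0134,-0.0056,0.0266,0,0,0],[-0.0134,-0.0056,0.0266,0,0,0],[-0.0134,-0.0056,0.0266,0,0,0],[-0.0134,-0.0056,0.0266,0,0,0]]' 0.1 
python3 -m inch '[[-0.0134,-0.0056,0.0266,0,0,0],[-0.0134,-0.0056,0.0266,0,0,0],[-0.0134,-0.0056,0.0266,0,0,0],[-0.0134,-0.0056,0.0266,0,0,0],[-0.0134,-0.0056,0.0266,0,0,0],[-0.0134,-0.0056,0.0266,0,0,0],[-0.0134,-0.0056,0.0266,0,0,0],[-0.0134,-0.0056,0.0266,0,0,0],[-0.0134,-0.0056,0.0266,0,0,0],[-0.0134,-0.0056,0.0266,0,0,0]]' 
python3 -m inch '[[0,0,0,0,0,0],[0,0,0,0,0,0]]'
python3 - <<'E'
from h import *
go([.537,-.208,.33],-67.5)
d=env.snapshot('wrist'); save('w1',d['image'])
c=np.array([.537,-.208]);a=np.deg2rad(22.5);X=np.array([np.cos(a),np.sin(a)]);Y=np.array([-X[1],X[0]])
for i,(x,y) in enumerate([(-80,-105),(0,-105),(80,-105),(-80,105),(0,105),(80,105)]):
    p=c+X*x/1e3+Y*y/1e3; print(i+1,p.round(4),proj(d,[*p,.063]).round(1))
E
```

```text
time: 2.33
tcp_pos: [0.3449, -0.4327, 0.275]
eef_rot: [-90.0, -0.0, -68.1]
ft_force: [0.2, -0.7, -0.4]
grip_width: 0.0513
time: 3.17
tcp_pos: [0.5408, -0.2082, 0.331]
eef_rot: [-90.0, -0.0, -68.1]
ft_force: [-0.2, -0.3, 0.6]
grip_width: 0.0513
time: 3.33
tcp_pos: [0.5406, -0.2086, 0.3306]
eef_rot: [-90.0, 0.0, -67.9]
ft_force: [0.1, 0.1, -0.7]
grip_width: 0.0513
pos [ 0.5406 -0.2086  0.3306] rot [-90.01   0.   -67.93] q6 -45.7 w 0.0513 F [ 0.1  0.1 -0.7] t 3.3
shift in tool now [-0.0019  0.0006 -0.0032]  in tool after turn [-0.0019  0.0006 -0.0031]
turn [ 0.0002 -0.0075 -0.0001]
1 [ 0.5033 -0.3356] [246.9 288.7]
2 [ 0.5772 -0.305 ] [311.  288.2]
3 [ 0.6511 -0.2744] [375.2 287.7]
4 [ 0.4229 -0.1416] [236.3 110.3]
5 [ 0.4968 -0.111 ] [309.3 109.6]
6 [ 0.5707 -0.0804] [382.3 109. ]
```

View pics/w1.png

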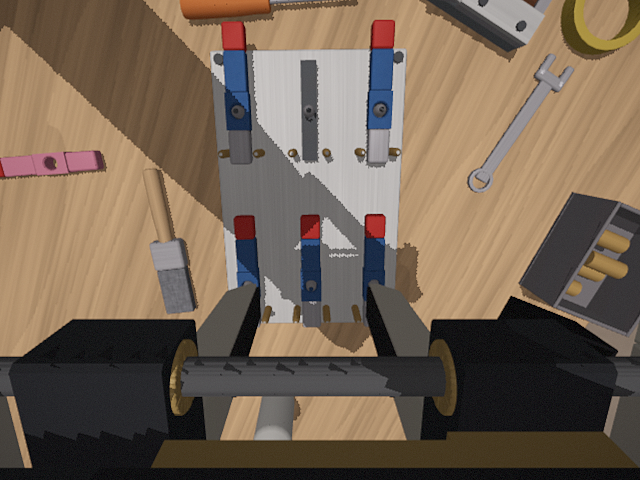

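The wrist view shows all five levers. Pin tips are near (237,110), (309,112), (380,108), (247,286), (311,286) and (374,285), close to the projected model. Refining on an enlarged crop.

Run:
```python
from h import *
d=env.snapshot('wrist')
I=d['image']
t=[cv2.resize(I[v-25:v+25,u-30:u+30][:,:,::-1],None,fx=4,fy=4,interpolation=cv2.INTER_CUBIC) for u,v in((237,110),(309,110),(382,110),(247,288),(311,288),(375,288))]
# tick marks at crop centre on borders
for k in t: cv2.line(k,(122,0),(122,12),(0,255,255),1); cv2.line(k,(0,102),(12,102),(0,255,255),1)
cv2.imwrite('pics/pins.png',np.vstack([np.hstack(t[:3]),np.hstack(t[3:])]))
```

```text
(no output)
```

View pics/pins.png

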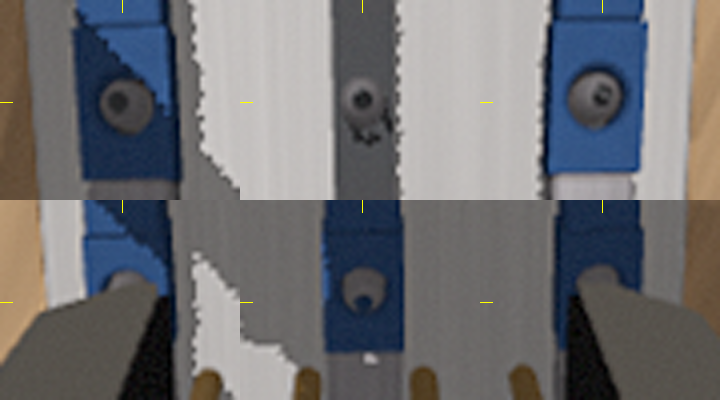

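```bash
python3 -c "
from h import *
go([.5776,-.3048,.13],-67.5)"
```

```text
pos [ 0.5397 -0.2098  0.3304] rot [-9.002e+01  1.000e-02 -6.796e+01] q6 -45.8 w 0.0515 F [ 0.1 -0.1 -0.2] t 3.4
shift in tool now [ 0.1023  0.2004 -0.0004]  in tool after turn [ 0.1023  0.2004 -0.0013]
turn [ 0.0004 -0.0081 -0.0001]
```

```bash
python3 -m inch '[[0,0,-0.001,0,-0.008,0],[0.0171,0.0334,0,0,0,0],[0.0171,0.0334,0,0,0,0],[0.0171,0.0334,0,0,0,0],[0.0171,0.0334,0,0,0,0],[0.0171,0.0334,0,0,0,0],[0.0168,0.0334,0,0,0,0],[0,0,0,0,0,0],[0,0,0,0,0,0],[0,0,0,0,0,0]]'
python3 - <<'E'
from h import *
go([.5776,-.3048,.13],-67.5)
d=env.snapshot('wrist'); save('w2',d['image'])
print(proj(d,[.5776,-.3048,.063]))
E
```

```text
time: 4.27
tcp_pos: [0.5783, -0.3047, 0.1319]
eef_rot: [-90.0, -0.1, -67.4]
ft_force: [0.6, -0.5, 1.4]
grip_width: 0.0509
pos [ 0.5783 -0.3047  0.1319] rot [-8.995e+01 -5.000e-02 -6.744e+01] q6 -52.6 w 0.0509 F [ 0.6 -0.5  1.4] t 4.3
shift in tool now [-0.0002  0.0019 -0.0007]  in tool after turn [-0.0002  0.0019 -0.0007]
turn [-0.0009  0.0011  0.0009]
[311.79799714 256.46166014]
```

View pics/w2.png

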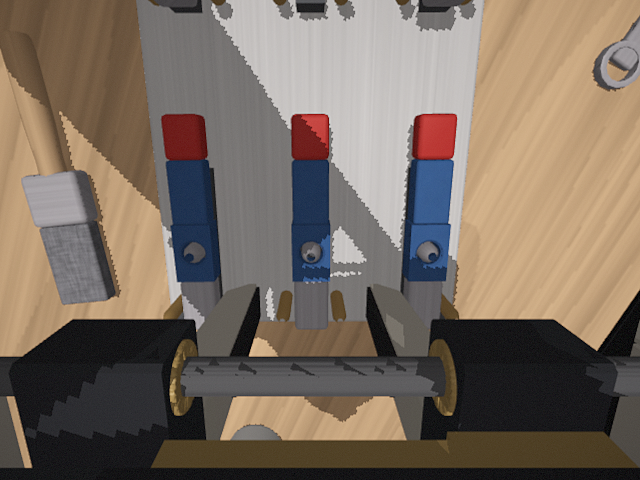

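The pin 2 tip is at about (311,256) and was predicted at (312,256), so the alignment holds. Descending and gripping.

```bash
python3 -m inch '[[0,0.02,0,0,0,0],[0,0.02,0,0,0,0],[0,0.02,0,0,0,0],[0,0.02,0,0,0,0],[0,0.01,0,0,0,0],[0,0.01,0,0,0,0],[0,0,0,0,0,0],[0,0,0,0,0,0],[0,0,0,0,0,0]]' 
python3 -m inch '[[0,0,0,0,0,0],[0,0,0,0,0,0],[0,0,0,0,0,0],[0,0,0,0,0,0],[0,0,0,0,0,0]]' -1
python3 -c "
from h import *
go([.5776,-.3048,.13],-67.5)"
```

```text
time: 5.07
tcp_pos: [0.579, -0.3046, 0.0318]
eef_rot: [-89.9, -0.1, -67.4]
ft_force: [-0.7, 0.6, 0.4]
grip_width: 0.0512
time: 5.48
tcp_pos: [0.5784, -0.3044, 0.0305]
eef_rot: [-90.0, -0.0, -67.4]
ft_force: [-1.5, -0.3, 2.4]
grip_width: 0.0258
pos [ 0.5784 -0.3044  0.0305] rot [-9.000e+01 -1.000e-02 -6.737e+01] q6 -52.6 w 0.0258 F [-1.5 -0.3  2.4] t 5.5
shift in tool now [ 0.0001 -0.0995 -0.0009]  in tool after turn [ 0.     -0.0995 -0.0009]
turn [0.     0.0023 0.0002]
```

```bash
python3 -m inch '[[0,-0.008,0,0,0,0],[0,-0.01,0,0,0,0],[0,-0.014,0,0,0,0],[0,-0.014,0,0,0,0],[0,0,0,0,0,0]]' 
python3 -m inch '[[0,0,0,0,0.1208,0],[0,0,0,0,0.1208,0],[0,0,0,0,0.1208,0],[0,0,0,0,0.1208,0],[0,0,0,0,0.1208,0],[0,0,0,0,0.1208,0],[0,0,0,0,0.1208,0],[0,0,0,0,0.1208,0],[0,0,0,0,0.1208,0],[0,0,0,0,0.1208,0]]'
python3 - <<'E'
from h import *
go([.5784,-.3044,.076],-67.5)
d=env.snapshot('wrist'); save('w3',d['image'])
E
```

```text
time: 5.9
tcp_pos: [0.5798, -0.3051, 0.0808]
eef_rot: [-89.8, -0.2, -67.4]
ft_force: [0.1, -0.3, -1.1]
grip_width: 0.0259
time: 6.73
tcp_pos: [0.5785, -0.3043, 0.0765]
eef_rot: [-90.0, 0.0, -136.9]
ft_force: [0.6, 0.3, -2.5]
grip_width: 0.0254
pos [ 0.5785 -0.3043  0.0765] rot [-8.9980e+01  1.0000e-02 -1.3692e+02] q6 16.9 w 0.0254 F [ 0.6  0.3 -2.5] t 6.7
shift in tool now [0.0001 0.0005 0.    ]  in tool after turn [ 0.      0.0005 -0.0001]
turn [-4.0000e-04 -1.2116e+00  1.0000e-04]
```

View pics/w3.png

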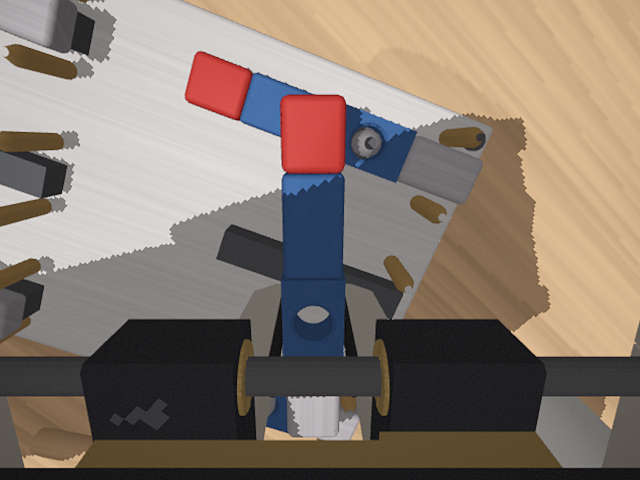

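Lever 2 is held straight, and its hole shows at about (313,316). Measuring the hole's offset from the TCP.

Run:
```python
from h import *
d=env.snapshot('wrist'); save('w3z',d['image'],(270,270,360,370),6)
s=env.sense(); M=R.from_euler('xyz',s['eef_rot'],degrees=True).as_matrix()
# depth check of lever top
print(d['depth'][300,313], d['depth'][260,313])
K,o,A=cam(d)
for v in(260,285,300):
    z=d['depth'][v,298]; P=o+A@(np.linalg.solve(K,[298,v,1.])*z); print('z',P[2])
for u,v in((313,305),(313,326),(313,316)):
    p=ray(d,u,v,.102); print((u,v),(M.T@(p-s['tcp_pos'])).round(4))
for x in(0,-.00825,.00825): print(x,proj(d,s['tcp_pos']+M@np.array([x,0,0])+[0,0,.0255]))
```

```text
0.15151985 0.14732227
z 0.1024235425658793
z 0.10305483238182322
z 0.1022967234798004
(313, 305) [-0.0093 -0.0254  0.0008]
(313, 326) [ 0.0002 -0.0255  0.0007]
(313, 316) [-0.0043 -0.0255  0.0007]
0 [311.41101796 325.56819259]
-0.00825 [311.11622355 307.40829258]
0.00825 [311.69755203 343.21924032]
```

View pics/w3z.png

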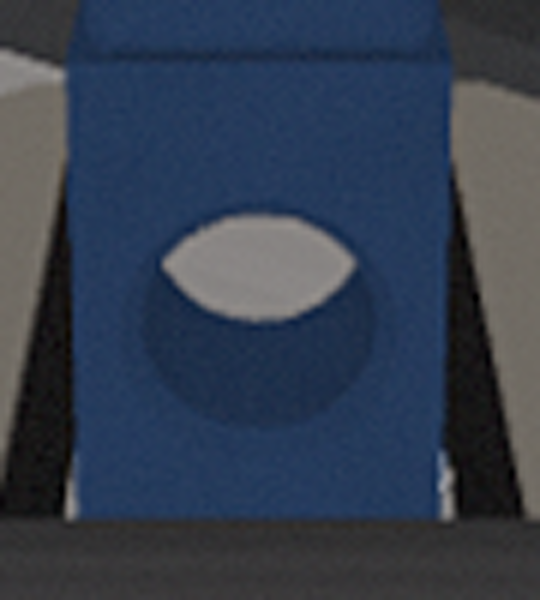

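```bash
python3 -m inch '[[0,0,0,0,0.1208,0],[0,0,0,0,0.1208,0],[0,0,0,0,0.1208,0],[0,0,0,0,0.1208,0],[0,0,0,0,0.1208,0],[0,0,0,0,0.1208,0],[0,0,0,0,0.1208,0],[0,0,0,0,0.1208,0],[0,0,0,0,0.1208,0],[0,0,0,0,0.1208,0]]'
python3 -m inch '[[0,-0.01,0,0,0.1208,0],[0,-0.01,0,0,0.1208,0],[0,-0.01,0,0,0.1208,0],[0,-0.01,0,0,0.1208,0],[0,-0.01,0,0,0.1208,0],[0,-0.01,0,0,0.1208,0],[0,0,0,0,0,0],[0,0,0,0,0,0],[0,0,0,0,0,0]]'
python3 - <<'E'
from h import *
go([.5784,-.3044,.136],112.5)
d=env.snapshot('wrist'); save('w4',d['image'])
E
```

```text
time: 7.67
tcp_pos: [0.5784, -0.3043, 0.0764]
eef_rot: [-90.0, 0.0, 154.2]
ft_force: [0.2, -1.1, -2.1]
grip_width: 0.0256
time: 8.42
tcp_pos: [0.5783, -0.3042, 0.1356]
eef_rot: [-90.0, -0.0, 113.0]
ft_force: [0.2, -0.8, -2.9]
grip_width: 0.0256
pos [ 0.5783 -0.3042  0.1356] rot [-8.9980e+01 -3.0000e-02  1.1304e+02] q6 127.0 w 0.0256 F [ 0.2 -0.8 -2.9] t 8.4
shift in tool now [-0.0002 -0.0004 -0.    ]  in tool after turn [-0.0002 -0.0004 -0.0001]
turn [-0.0003  0.0094  0.0005]
```

View pics/w4.png

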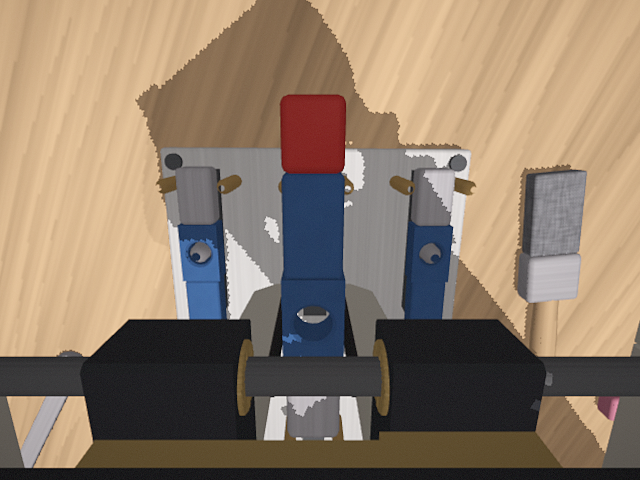

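Pins 3 and 1 are visible at about (198,256) and (433,255), beside the held lever. Zooming in on the tips.

Run:
```python
from h import *
def tiles(I,cs,n,s=8):
    t=[]
    for u,v in cs:
        k=cv2.resize(I[v-20:v+20,u-20:u+20][:,:,::-1],None,fx=s,fy=s,interpolation=cv2.INTER_CUBIC)
        for g in range(0,40,5): cv2.putText(k,str(g),(g*s,8),0,.3,(0,255,255)); cv2.line(k,(g*s,10),(g*s,16),(0,255,255)); cv2.line(k,(0,g*s),(6,g*s),(0,255,255))
        t.append(k)
    cv2.imwrite(f'pics/{n}.png',np.hstack(t))
d=env.snapshot('wrist'); tiles(d['image'],((198,256),(433,255)),'p4a')
I=cv2.imread('pics/w2.png')[:,:,::-1]; tiles(I,((194,256),(430,256)),'p2a')
```

```text
(no output)
```

View pics/p4a.png

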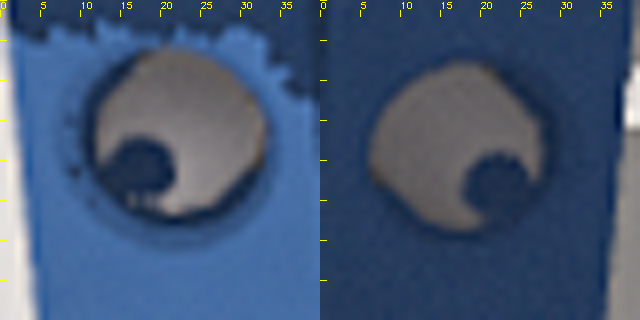

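View pics/p2a.png

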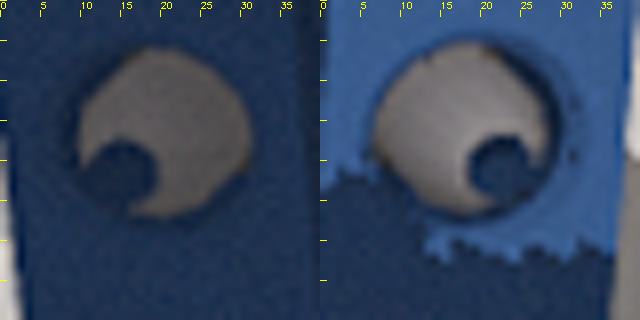

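Run:
```python
from h import *
d=env.snapshot('wrist'); s=env.sense(); M=R.from_euler('xyz',s['eef_rot'],degrees=True).as_matrix()
a=ray(d,194.9,256.5,.063);b=ray(d,434.7,258.,.063)
print('p3',a.round(4),'p1',b.round(4),np.linalg.norm(a-b), 'mid',((a+b)/2).round(4),'ang',np.rad2deg(np.arctan2(*(a-b)[[1,0]])))
mid=(a+b)/2; mt=M.T@(mid-s['tcp_pos']); print('pin2 in tool',mt.round(4))
print('model p1,p3 px at c=(.537,-.208)')
# hole
t=cv2.resize(d['image'][295:350,285:345][:,:,::-1],None,fx=8,fy=8,interpolation=cv2.INTER_CUBIC)
for g in range(0,60,5): cv2.line(t,(g*8,0),(g*8,6),(0,255,255)); cv2.line(t,(0,g*8),(6,g*8),(0,255,255))
cv2.imwrite('pics/h4.png',t)
for u,v in((313.1,323.1),(313.1,324.1)):
    p=ray(d,u,v,s['tcp_pos'][2]+.0255); print('hole in tool',(M.T@(p-s['tcp_pos'])).round(4))
# same camera pose relative tool for w2: tcp .5783,-.3047,.1319
K,o,A=cam(d); Rc=M.T@A; oc=M.T@(o-s['tcp_pos'])
M2=R.from_euler('xyz',[-89.95,-.05,-67.44],degrees=True).as_matrix(); t2=np.array([.5783,-.3047,.1319])
A2=M2@Rc;o2=t2+M2@oc
def r2(u,v,z):
    r=A2@np.linalg.solve(K,[u,v,1.]); return o2+r*(z-o2[2])/r[2]
a=r2(188.4,257.1,.063);b=r2(432,256.1,.063); print('w2: p1',a.round(4),'p3',b.round(4),np.linalg.norm(a-b),'mid',((a+b)/2).round(4),'in tool',(M2.T@((a+b)/2-t2)).round(4))
```

```text
p3 [ 0.6511 -0.2741  0.063 ] p1 [ 0.5026 -0.3355  0.063 ] 0.16070980633282608 mid [ 0.5769 -0.3048  0.063 ] ang 22.47476533602103
pin2 in tool [-0.0001  0.0724  0.0014]
model p1,p3 px at c=(.537,-.208)
hole in tool [-0.0021 -0.0255  0.0001]
hole in tool [-0.0016 -0.0255  0.0001]
w2: p1 [ 0.502 -0.335  0.063] p3 [ 0.6502 -0.2727  0.063 ] 0.16076402551332578 mid [ 0.5761 -0.3038  0.063 ] in tool [-0.0017  0.0689 -0.0017]
```

View pics/h4.png

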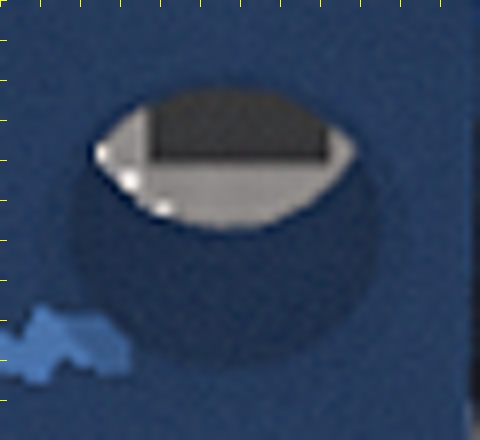

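Both views, taken half a turn apart, put pin 2 at about (0.5765,-0.3043) once the camera bias cancels out. The TCP should go to (0.5763,-0.3029), so I'll shift by (+2.0, +1.3) mm in tool x and z, then descend.

```bash
python3 -m inch '[[0.002,0,0.0013,0,0.0094,0],[0,0.02,0,0,0,0],[0,0.02,0,0,0,0],[0,0.02,0,0,0,0],[0,0.01,0,0,0,0],[0,0,0,0,0,0],[0,0,0,0,0,0],[0,0,0,0,0,0]]'
python3 - <<'E'
from h import *
go([.5764,-.3029,.0305],112.5)
E
```

```text
time: 9.23
tcp_pos: [0.577, -0.3032, 0.0676]
eef_rot: [-90.1, 0.1, 112.2]
ft_force: [0.0, -0.5, -1.1]
grip_width: 0.0258
pos [ 0.577  -0.3032  0.0676] rot [-9.0050e+01  7.0000e-02  1.1215e+02] q6 127.9 w 0.0258 F [ 0.  -0.5 -1.1] t 9.2
shift in tool now [0.0006 0.0371 0.0004]  in tool after turn [0.0005 0.0371 0.0004]
turn [ 0.0009 -0.0061 -0.0012]
```

```bash
python3 -m inch '[[0.0003,0.005,0.0002,0,-0.005,0],[0,0.004,0,0,0,0],[0,0.004,0,0,0,0],[0,0.004,0,0,0,0],[0,0.004,0,0,0,0],[0,0,0,0,0,0],[0,0,0,0,0,0]]'
python3 - <<'E'
from h import *
go([.5764,-.3029,.0305],112.5)
E
```

```text
time: 9.82
tcp_pos: [0.576, -0.3027, 0.0449]
eef_rot: [-90.0, -0.0, 112.4]
ft_force: [0.7, 0.4, -0.8]
grip_width: 0.0258
pos [ 0.576  -0.3027  0.0449] rot [-8.9980e+01 -3.0000e-02  1.1242e+02] q6 127.6 w 0.0258 F [ 0.7  0.4 -0.8] t 9.8
shift in tool now [-0.0004  0.0144 -0.0002]  in tool after turn [-0.0004  0.0144 -0.0002]
turn [-0.0003 -0.0013  0.0004]
```

It's entering freely: 10 mm onto the pin with no force. Lowering the rest of the way, then opening.

```bash
python3 -m inch '[[0,0.004,0,0,0,0],[0,0.004,0,0,0,0],[0,0.003,0,0,0,0],[0,0.002,0,0,0,0],[0,0.002,0,0,0,0],[0,0,0,0,0,0],[0,0,0,0,0,0]]'
python3 -m inch '[[0,0,0,0,0,0],[0,0,0,0,0,0],[0,0,0,0,0,0],[0,0,0,0,0,0]]' 0.1
python3 -m inch '[[0,-0.02,0,0,0,0],[0,-0.02,0,0,0,0],[0,-0.02,0,0,0,0],[0,-0.02,0,0,0,0],[0,-0.02,0,0,0,0],[0,0,0,0,0,0],[0,0,0,0,0,0],[0,0,0,0,0,0]]'
python3 - <<'E'
from h import *
go([.5033,-.3356,.13],112.5)
d=env.snapshot('wrist'); save('w5',d['image'])
E
```

```text
time: 10.4
tcp_pos: [0.5762, -0.3028, 0.0305]
eef_rot: [-90.0, 0.0, 112.4]
ft_force: [-2.6, 1.2, 3.0]
grip_width: 0.0254
time: 10.73
tcp_pos: [0.5762, -0.3028, 0.0302]
eef_rot: [-90.0, 0.0, 112.4]
ft_force: [1.0, 0.3, 0.0]
grip_width: 0.0477
time: 11.4
tcp_pos: [0.5759, -0.3026, 0.1294]
eef_rot: [-90.0, -0.0, 112.4]
ft_force: [-0.2, -0.7, 0.2]
grip_width: 0.0514
pos [ 0.5759 -0.3026  0.1294] rot [-8.9970e+01 -4.0000e-02  1.1243e+02] q6 127.6 w 0.0514 F [-0.2 -0.7  0.2] t 11.4
shift in tool now [-0.0028 -0.0006  0.0797]  in tool after turn [-0.0027 -0.0006  0.0797]
turn [-0.0005 -0.0013  0.0006]
```

View pics/w5.png

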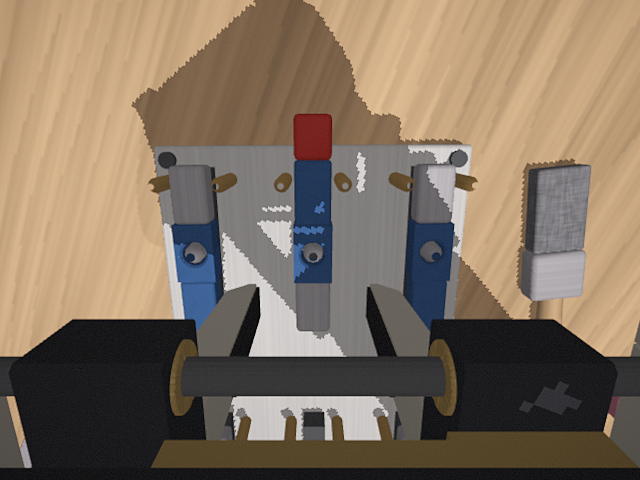

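Lever 2 is seated with its red end at (312,137) between the posts, level with its neighbours. Lever 1 is next: TCP to pin 1 at (0.5026,-0.3349), turning back the other way.

```bash
python3 - <<'E'
from h import *
go([.5026,-.3349,.13],112.5)
E
python3 -m inch '[[-0.0004,0,0.0132,0,0,0],[-0.0004,0,0.0132,0,0,0],[-0.0004,0,0.0132,0,0,0],[-0.0004,0,0.0133,0,0,0],[-0.0004,0,0.0132,0,0,0],[-0.0004,0,0.0132,0,0,0],[0,0,0,0,0,0],[0,0,0,0,0,0],[0,0,0,0,0,0]]'
python3 - <<'E'
from h import *
go([.5026,-.3349,.0305],112.5)
E
```

```text
pos [ 0.5758 -0.3026  0.129 ] rot [-8.9950e+01 -7.0000e-02  1.1242e+02] q6 127.6 w 0.0513 F [-0.  -0.6 -0.2] t 11.4
shift in tool now [-0.002 -0.001  0.08 ]  in tool after turn [-0.0019 -0.001   0.08  ]
turn [-0.0009 -0.0014  0.0012]
time: 12.2
tcp_pos: [0.5038, -0.3353, 0.1304]
eef_rot: [-90.0, 0.0, 112.4]
ft_force: [-0.4, 0.3, 0.5]
grip_width: 0.0513
pos [ 0.5038 -0.3353  0.1304] rot [-9.002e+01  1.000e-02  1.124e+02] q6 121.5 w 0.0513 F [-0.4  0.3  0.5] t 12.2
shift in tool now [0.0009 0.0999 0.001 ]  in tool after turn [0.0009 0.0999 0.001 ]
turn [ 0.0003 -0.0017 -0.0002]
```

```bash
python3 -m inch '[[0.0007,0.02,0.0008,0,-0.001,0],[0,0.02,0,0,0,0],[0,0.02,0,0,0,0],[0,0.02,0,0,0,0],[0,0.015,0,0,0,0],[0,0.005,0,0,0,0],[0,0,0,0,0,0],[0,0,0,0,0,0],[0,0,0,0,0,0]]'
python3 - <<'E'
from h import *
go([.5026,-.3349,.0305],112.5)
E
```

```text
time: 12.95
tcp_pos: [0.5034, -0.3352, 0.0315]
eef_rot: [-90.0, 0.1, 112.5]
ft_force: [0.6, -0.7, 1.1]
grip_width: 0.0514
pos [ 0.5034 -0.3352  0.0315] rot [-9.0050e+01  7.0000e-02  1.1249e+02] q6 121.4 w 0.0514 F [ 0.6 -0.7  1.1] t 12.9
shift in tool now [0.0006 0.001  0.0007]  in tool after turn [0.0006 0.001  0.0007]
turn [ 0.0009 -0.0001 -0.0013]
```

```bash
python3 -m inch '[[0.0004,0.0005,0.0006,0,0,0],[0,0,0,0,0,0],[0,0,0,0,0,0],[0,0,0,0,0,0],[0,0,0,0,0,0]]' -1
python3 -m inch '[[0,-0.008,0,0,0,0],[0,-0.012,0,0,0,0],[0,-0.014,0,0,0,0],[0,-0.014,0,0,0,0],[0,0,0,0,0,0],[0,0,0,0,0,0]]' 
python3 -m inch '[[0,0,0,0,-0.1208,0],[0,0,0,0,-0.1208,0],[0,0,0,0,-0.1208,0],[0,0,0,0,-0.1208,0],[0,0,0,0,-0.1208,0],[0,0,0,0,-0.1208,0],[0,0,0,0,-0.1208,0],[0,0,0,0,-0.1208,0],[0,0,0,0,-0.1208,0],[0,0,0,0,-0.1208,0]]'
python3 -m inch '[[0,0,0,0,-0.1208,0],[0,0,0,0,-0.1208,0],[0,0,0,0,-0.1208,0],[0,0,0,0,-0.1208,0],[0,0,0,0,-0.1208,0],[0,0,0,0,-0.1208,0],[0,0,0,0,-0.1208,0],[0,0,0,0,-0.1208,0],[0,0,0,0,-0.1208,0],[0,0,0,0,-0.1208,0]]'
python3 -m inch '[[0,0,0,0,-0.1208,0],[0,0,0,0,-0.1208,0],[0,0,0,0,-0.1208,0],[0,0,0,0,-0.1208,0],[0,0,0,0,-0.1208,0],[0,0,0,0,-0.1208,0],[0,0,0,0,0,0],[0,0,0,0,0,0],[0,0,0,0,0,0]]'
python3 - <<'E'
from h import *
go([.5026,-.3349,.0305],-67.5)
d=env.snapshot('wrist'); save('w6',d['image'])
s=env.sense();M=R.from_euler('xyz',s['eef_rot'],degrees=True).as_matrix()
t=cv2.resize(d['image'][295:350,285:345][:,:,::-1],None,fx=8,fy=8,interpolation=cv2.INTER_CUBIC)
cv2.imwrite('pics/h6.png',t)
g=lambda x,y:ray(d,285+x/8-.5,295+y/8-.5,s['tcp_pos'][2]+.0255)
print((M.T@(g(227,228)-s['tcp_pos'])).round(4))
E
```

```text
time: 13.37
tcp_pos: [0.5022, -0.3348, 0.0301]
eef_rot: [-90.0, 0.0, 112.5]
ft_force: [0.1, 0.1, 1.4]
grip_width: 0.0259
time: 13.87
tcp_pos: [0.5026, -0.3351, 0.0793]
eef_rot: [-90.1, 0.1, 112.5]
ft_force: [-0.0, 0.2, -3.2]
grip_width: 0.0257
time: 14.7
tcp_pos: [0.5017, -0.3345, 0.0769]
eef_rot: [-90.0, -0.0, -178.0]
ft_force: [-0.4, 0.1, -1.1]
grip_width: 0.0258
time: 15.53
tcp_pos: [0.5018, -0.3345, 0.0769]
eef_rot: [-90.1, 0.0, -108.7]
ft_force: [0.3, 0.1, -1.5]
grip_width: 0.0257
time: 16.28
tcp_pos: [0.5019, -0.3346, 0.0774]
eef_rot: [-90.0, 0.0, -67.8]
ft_force: [-0.3, -0.7, -2.3]
grip_width: 0.026
pos [ 0.5019 -0.3346  0.0774] rot [-9.002e+01  3.000e-02 -6.781e+01] q6 -58.3 w 0.026 F [-0.3 -0.7 -2.3] t 16.3
shift in tool now [0.0005 0.0469 0.0005]  in tool after turn [0.0005 0.0469 0.0005]
turn [ 0.0003 -0.0053 -0.0005]
[-0.0008 -0.0255  0.    ]
```

View pics/h6.png

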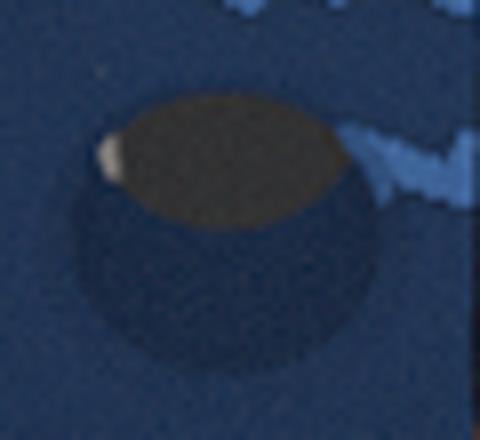

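The hole offset is about 0, so I can refit at the pin position.

```bash
python3 -m inch '[[0.0004,0.01,0.0004,0,-0.005,0],[0,0.007,0,0,0,0],[0,0.005,0,0,0,0],[0,0.004,0,0,0,0],[0,0.004,0,0,0,0],[0,0.003,0,0,0,0],[0,0,0,0,0,0],[0,0,0,0,0,0]]'
python3 - <<'E'
from h import *
go([.5026,-.3349,.0305],-67.5)
E
```

```text
time: 17.0
tcp_pos: [0.5026, -0.335, 0.0447]
eef_rot: [-90.0, 0.0, -67.3]
ft_force: [0.2, -0.3, -1.9]
grip_width: 0.0261
pos [ 0.5026 -0.335   0.0447] rot [-90.     0.   -67.28] q6 -58.8 w 0.0261 F [ 0.2 -0.3 -1.9] t 17.0
shift in tool now [-0.0001  0.0142  0.    ]  in tool after turn [-0.0001  0.0142  0.    ]
turn [ 0.      0.0038 -0.0001]
```

```bash
python3 -m inch '[[0,0.004,0,0,0,0],[0,0.004,0,0,0,0],[0,0.003,0,0,0,0],[0,0.002,0,0,0,0],[0,0.0015,0,0,0,0],[0,0,0,0,0,0],[0,0,0,0,0,0]]'
python3 -m inch '[[0,0,0,0,0,0],[0,0,0,0,0,0],[0,0,0,0,0,0],[0,0,0,0,0,0]]' 0.1
python3 -m inch '[[0,-0.02,0,0,0,0],[0,-0.02,0,0,0,0],[0,-0.02,0,0,0,0],[0,-0.02,0,0,0,0],[0,-0.02,0,0,0,0],[0,0,0,0,0,0],[0,0,0,0,0,0],[0,0,0,0,0,0]]'
python3 - <<'E'
from h import *
go([.4223,-.1409,.13],-67.5)
d=env.snapshot('wrist'); save('w7',d['image'])
E
```

```text
time: 17.58
tcp_pos: [0.5026, -0.335, 0.0302]
eef_rot: [-90.0, -0.0, -67.3]
ft_force: [-0.2, 0.3, -0.8]
grip_width: 0.0261
time: 17.92
tcp_pos: [0.5027, -0.335, 0.0304]
eef_rot: [-90.0, -0.0, -67.3]
ft_force: [0.9, -0.8, -0.1]
grip_width: 0.0476
time: 18.58
tcp_pos: [0.5024, -0.3348, 0.1295]
eef_rot: [-90.0, 0.0, -67.3]
ft_force: [-1.0, -0.4, -0.3]
grip_width: 0.0511
pos [ 0.5024 -0.3348  0.1295] rot [-9.002e+01  4.000e-02 -6.728e+01] q6 -58.8 w 0.0511 F [-1.  -0.4 -0.3] t 18.6
shift in tool now [-0.2098 -0.0004  0.001 ]  in tool after turn [-2.098e-01 -5.000e-04  2.000e-04]
turn [ 0.0003  0.0039 -0.0006]
```

View pics/w7.png

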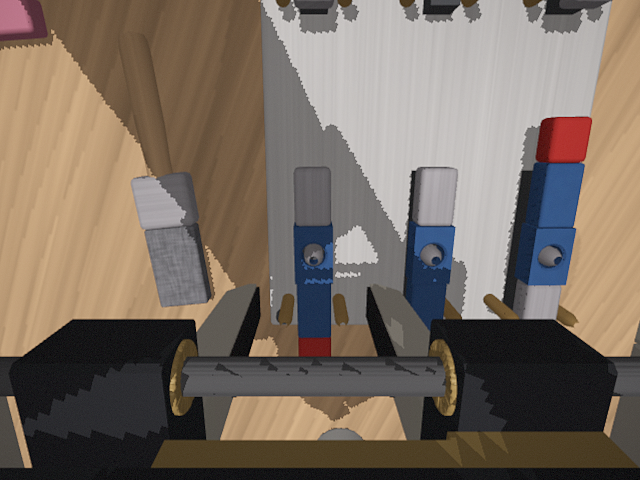

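Lever 1 is turned and seated, with its pin tip at (313,255) and its red end between the posts. Moving on to lever 4.

```bash
python3 -m inch '[[-0.03,0,0,0,0.0039,0],[-0.03,0,0,0,0,0],[-0.03,0,0,0,0,0],[-0.03,0,0,0,0,0],[-0.03,0,0,0,0,0],[-0.03,0,0,0,0,0],[-0.03,0,0,0,0,0],[0,0,0,0,0,0],[0,0,0,0,0,0],[0,0,0,0,0,0]]'
python3 - <<'E'
from h import *
go([.4223,-.1409,.0305],-67.5)
d=env.snapshot('wrist'); save('w8',d['image'])
print(proj(d,[.4223,-.1409,.063]))
E
```

```text
time: 19.47
tcp_pos: [0.4222, -0.1412, 0.1298]
eef_rot: [-90.0, 0.0, -67.5]
ft_force: [-0.1, -0.6, 1.0]
grip_width: 0.051
pos [ 0.4222 -0.1412  0.1298] rot [-9.002e+01  1.000e-02 -6.748e+01] q6 -44.3 w 0.051 F [-0.1 -0.6  1. ] t 19.5
shift in tool now [-0.0002  0.0993  0.0003]  in tool after turn [-0.0002  0.0993  0.0002]
turn [ 0.0004  0.0004 -0.0001]
[313.27260385 257.57103371]
```

View pics/w8.png

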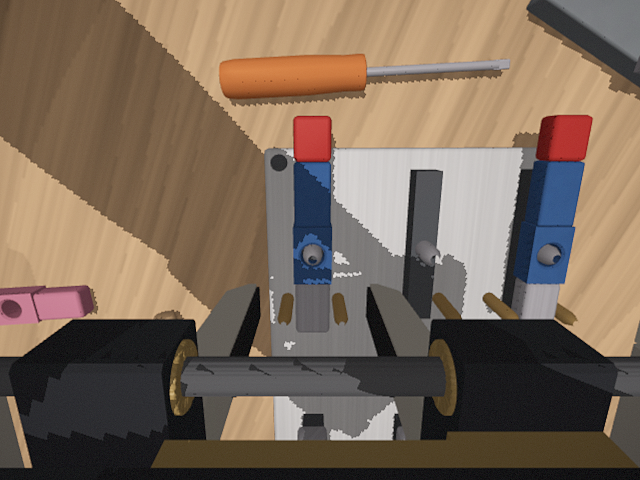

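The pin 4 tip is at about (312,257), where it should be. Running the same sequence.

```bash
python3 -m inch '[[0,0.02,0.0002,0,0,0],[0,0.02,0,0,0,0],[0,0.02,0,0,0,0],[0,0.02,0,0,0,0],[0,0.015,0,0,0,0],[0,0.0045,0,0,0,0],[0,0,0,0,0,0],[0,0,0,0,0,0],[0,0,0,0,0,0]]'
python3 -m inch '[[0,0,0,0,0,0],[0,0,0,0,0,0],[0,0,0,0,0,0],[0,0,0,0,0,0],[0,0,0,0,0,0]]' -1
python3 -m inch '[[0,-0.008,0,0,0,0],[0,-0.012,0,0,0,0],[0,-0.014,0,0,0,0],[0,-0.014,0,0,0,0],[0,0,0,0,0,0],[0,0,0,0,0,0]]' 
python3 -m inch '[[0,0,0,0,0.1208,0],[0,0,0,0,0.1208,0],[0,0,0,0,0.1208,0],[0,0,0,0,0.1208,0],[0,0,0,0,0.1208,0],[0,0,0,0,0.1208,0],[0,0,0,0,0.1208,0],[0,0,0,0,0.1208,0],[0,0,0,0,0.1208,0],[0,0,0,0,0.1208,0]]'
python3 -m inch '[[0,0,0,0,0.1208,0],[0,0,0,0,0.1208,0],[0,0,0,0,0.1208,0],[0,0,0,0,0.1208,0],[0,0,0,0,0.1208,0],[0,0,0,0,0.1208,0],[0,0,0,0,0.1208,0],[0,0,0,0,0.1208,0],[0,0,0,0,0.1208,0],[0,0,0,0,0.1208,0]]'
python3 -m inch '[[0,0,0,0,0.1208,0],[0,0,0,0,0.1208,0],[0,0,0,0,0.1208,0],[0,0,0,0,0.1208,0],[0,0,0,0,0.1208,0],[0,0,0,0,0.1208,0],[0,0,0,0,0,0],[0,0,0,0,0,0],[0,0,0,0,0,0]]'
python3 - <<'E'
from h import *
go([.4223,-.1409,.0305],112.5)
d=env.snapshot('wrist'); save('w9',d['image'])
t=cv2.resize(d['image'][295:350,285:345][:,:,::-1],None,fx=8,fy=8,interpolation=cv2.INTER_CUBIC)
cv2.imwrite('pics/h9.png',t)
E
```

```text
time: 20.27
tcp_pos: [0.4229, -0.1414, 0.0318]
eef_rot: [-90.0, -0.0, -67.5]
ft_force: [-0.5, 0.4, -0.3]
grip_width: 0.0513
time: 20.68
tcp_pos: [0.4224, -0.1409, 0.031]
eef_rot: [-90.0, -0.0, -67.5]
ft_force: [-0.9, 0.5, 1.7]
grip_width: 0.0255
time: 21.18
tcp_pos: [0.4227, -0.1411, 0.0798]
eef_rot: [-89.9, -0.1, -67.5]
ft_force: [-0.5, 0.6, -2.3]
grip_width: 0.0258
time: 22.02
tcp_pos: [0.4219, -0.1408, 0.0779]
eef_rot: [-90.1, -0.0, -137.1]
ft_force: [-0.3, -0.5, -0.9]
grip_width: 0.0258
time: 22.85
tcp_pos: [0.4219, -0.1408, 0.0779]
eef_rot: [-90.0, -0.1, 153.7]
ft_force: [0.2, -0.6, -0.6]
grip_width: 0.0259
time: 23.6
tcp_pos: [0.4221, -0.1408, 0.0784]
eef_rot: [-90.0, -0.0, 112.8]
ft_force: [-0.0, 0.5, -1.1]
grip_width: 0.0259
pos [ 0.4221 -0.1408  0.0784] rot [-8.9980e+01 -2.0000e-02  1.1279e+02] q6 135.5 w 0.0259 F [-0.   0.5 -1.1] t 23.6
shift in tool now [-0.0001  0.0479 -0.0001]  in tool after turn [-0.0001  0.0479 -0.0001]
turn [-0.0004  0.0051  0.0004]
```

View pics/h9.png

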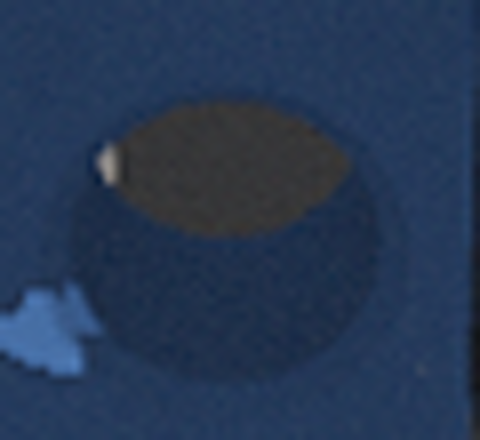

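```bash
python3 -m inch '[[-0.0005,0.01,0,0,0.005,0],[0,0.007,0,0,0,0],[0,0.006,0,0,0,0],[0,0.004,0,0,0,0],[0,0.004,0,0,0,0],[0,0.003,0,0,0,0],[0,0,0,0,0,0],[0,0,0,0,0,0]]'
python3 - <<'E'
from h import *
go([.4223,-.1409,.0305],112.5)
E
```

```text
time: 24.32
tcp_pos: [0.4225, -0.1414, 0.0447]
eef_rot: [-90.0, -0.0, 112.3]
ft_force: [0.1, 0.2, -0.8]
grip_width: 0.026
pos [ 0.4225 -0.1414  0.0447] rot [-90.    -0.   112.26] q6 136.0 w 0.026 F [ 0.1  0.2 -0.8] t 24.3
shift in tool now [0.0005 0.0142 0.    ]  in tool after turn [0.0005 0.0142 0.    ]
turn [-0.0001 -0.0041  0.0001]
```

Next is lever 6, at pin 6 (0.5701,-0.0797).

```bash
python3 -m inch '[[0,0.004,0,0,-0.004,0],[0,0.004,0,0,0,0],[0,0.003,0,0,0,0],[0,0.002,0,0,0,0],[0,0.0015,0,0,0,0],[0,0,0,0,0,0],[0,0,0,0,0,0]]'
python3 -m inch '[[0,0,0,0,0,0],[0,0,0,0,0,0],[0,0,0,0,0,0],[0,0,0,0,0,0]]' 0.1
python3 -m inch '[[0,-0.02,0,0,0,0],[0,-0.02,0,0,0,0],[0,-0.02,0,0,0,0],[0,-0.02,0,0,0,0],[0,-0.02,0,0,0,0],[0,0,0,0,0,0],[0,0,0,0,0,0],[0,0,0,0,0,0]]'
python3 - <<'E'
from h import *
go([.5701,-.0797,.13],112.5)
d=env.snapshot('wrist'); save('w10',d['image'])
E
```

```text
time: 24.9
tcp_pos: [0.4224, -0.1414, 0.031]
eef_rot: [-90.0, -0.0, 112.5]
ft_force: [-7.6, 2.4, 10.7]
grip_width: 0.0259
time: 25.23
tcp_pos: [0.4225, -0.1414, 0.0302]
eef_rot: [-90.0, 0.0, 112.5]
ft_force: [-0.3, -0.4, 0.3]
grip_width: 0.0475
time: 25.9
tcp_pos: [0.4223, -0.1413, 0.1295]
eef_rot: [-90.0, -0.0, 112.5]
ft_force: [-0.2, -0.3, -0.2]
grip_width: 0.0511
pos [ 0.4223 -0.1413  0.1295] rot [-8.9970e+01 -3.0000e-02  1.1249e+02] q6 135.7 w 0.0511 F [-0.2 -0.3 -0.2] t 25.9
shift in tool now [ 0.0003 -0.0006 -0.1601]  in tool after turn [ 0.0003 -0.0005 -0.1601]
turn [-0.0005 -0.0001  0.0005]
```

View pics/w10.png

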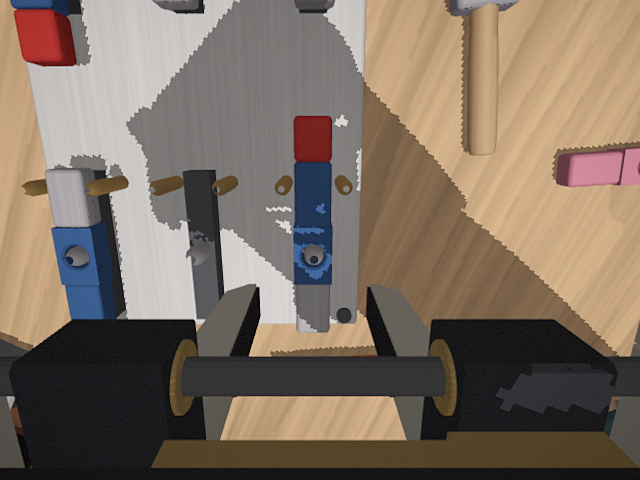

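Lever 4 is seated, with its red end at (312,138) between its posts. Going to lever 6.

```bash
python3 -m inch '[[0.0003,0,-0.0267,0,0,0],[0,0,-0.0267,0,0,0],[0,0,-0.0267,0,0,0],[0,0,-0.0267,0,0,0],[0,0,-0.0267,0,0,0],[0,0,-0.0266,0,0,0],[0,0,0,0,0,0],[0,0,0,0,0,0],[0,0,0,0,0,0]]'
python3 - <<'E'
from h import *
go([.5701,-.0797,.0305],112.5)
d=env.snapshot('wrist'); save('w11',d['image'])
print(proj(d,[.5701,-.0797,.063]))
E
```

```text
time: 26.7
tcp_pos: [0.5696, -0.0799, 0.1291]
eef_rot: [-89.9, -0.1, 112.5]
ft_force: [-0.3, -0.1, 0.4]
grip_width: 0.0514
pos [ 0.5696 -0.0799  0.1291] rot [-8.991e+01 -5.000e-02  1.125e+02] q6 147.0 w 0.0514 F [-0.3 -0.1  0.4] t 26.7
shift in tool now [-0.0001  0.0986 -0.0007]  in tool after turn [-0.      0.0986 -0.0005]
turn [-0.0016 -0.      0.0009]
[311.91926337 260.16971797]
```

View pics/w11.png

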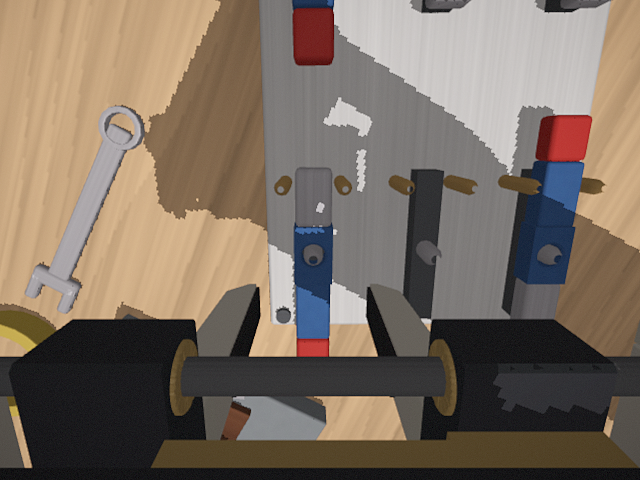

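```bash
python3 -m inch '[[0,0.02,-0.0004,0,0,0],[0,0.02,0,0,0,0],[0,0.02,0,0,0,0],[0,0.02,0,0,0,0],[0,0.014,0,0,0,0],[0,0.0045,0,0,0,0],[0,0,0,0,0,0],[0,0,0,0,0,0],[0,0,0,0,0,0]]'
python3 -m inch '[[0,0,0,0,0,0],[0,0,0,0,0,0],[0,0,0,0,0,0],[0,0,0,0,0,0],[0,0,0,0,0,0]]' -1
python3 -m inch '[[0,-0.008,0,0,0,0],[0,-0.012,0,0,0,0],[0,-0.014,0,0,0,0],[0,-0.014,0,0,0,0],[0,0,0,0,0,0],[0,0,0,0,0,0]]' 
python3 -m inch '[[0,0,0,0,-0.1208,0],[0,0,0,0,-0.1208,0],[0,0,0,0,-0.1208,0],[0,0,0,0,-0.1208,0],[0,0,0,0,-0.1208,0],[0,0,0,0,-0.1208,0],[0,0,0,0,-0.1208,0],[0,0,0,0,-0.1208,0],[0,0,0,0,-0.1208,0],[0,0,0,0,-0.1208,0]]'
python3 -m inch '[[0,0,0,0,-0.1208,0],[0,0,0,0,-0.1208,0],[0,0,0,0,-0.1208,0],[0,0,0,0,-0.1208,0],[0,0,0,0,-0.1208,0],[0,0,0,0,-0.1208,0],[0,0,0,0,-0.1208,0],[0,0,0,0,-0.1208,0],[0,0,0,0,-0.1208,0],[0,0,0,0,-0.1208,0]]'
python3 -m inch '[[0,0,0,0,-0.1208,0],[0,0,0,0,-0.1208,0],[0,0,0,0,-0.1208,0],[0,0,0,0,-0.1208,0],[0,0,0,0,-0.1208,0],[0,0,0,0,-0.1208,0],[0,0,0,0,0,0],[0,0,0,0,0,0],[0,0,0,0,0,0]]'
python3 - <<'E'
from h import *
go([.5701,-.0797,.0305],-67.5)
d=env.snapshot('wrist'); save('w12',d['image'])
t=cv2.resize(d['image'][295:350,285:345][:,:,::-1],None,fx=8,fy=8,interpolation=cv2.INTER_CUBIC)
cv2.imwrite('pics/h12.png',t)
E
```

```text
time: 27.5
tcp_pos: [0.5712, -0.0799, 0.0331]
eef_rot: [-90.1, 0.1, 112.5]
ft_force: [0.9, -0.1, 0.2]
grip_width: 0.0512
time: 27.92
tcp_pos: [0.5707, -0.0798, 0.032]
eef_rot: [-90.0, 0.0, 112.5]
ft_force: [-1.4, -0.3, 2.3]
grip_width: 0.0258
time: 28.42
tcp_pos: [0.5713, -0.0798, 0.0813]
eef_rot: [-90.1, 0.1, 112.5]
ft_force: [0.2, -0.1, -1.7]
grip_width: 0.0256
time: 29.25
tcp_pos: [0.5703, -0.0796, 0.079]
eef_rot: [-90.0, -0.1, -178.0]
ft_force: [-0.5, 0.7, -1.2]
grip_width: 0.0256
time: 30.08
tcp_pos: [0.5703, -0.0796, 0.0789]
eef_rot: [-90.1, -0.0, -108.7]
ft_force: [0.7, -1.1, -1.1]
grip_width: 0.0258
time: 30.83
tcp_pos: [0.5705, -0.0797, 0.0794]
eef_rot: [-90.0, 0.0, -67.8]
ft_force: [0.2, 0.7, -1.2]
grip_width: 0.0258
pos [ 0.5705 -0.0797  0.0794] rot [-9.003e+01  2.000e-02 -6.780e+01] q6 -32.7 w 0.0258 F [ 0.2  0.7 -1.2] t 30.8
shift in tool now [-0.0001  0.0489 -0.0004]  in tool after turn [-0.0001  0.0489 -0.0004]
turn [ 0.0005 -0.0053 -0.0003]
```

View pics/h12.png

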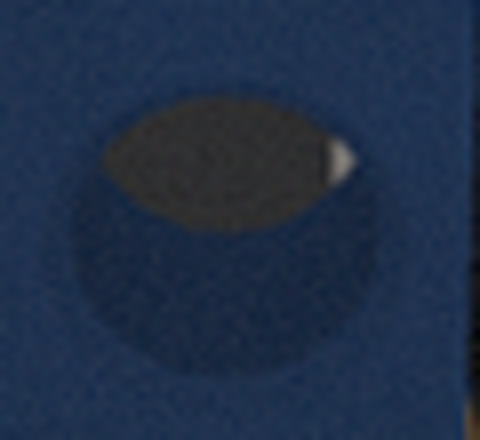

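```bash
python3 -m inch '[[-0.0002,0.01,-0.0003,0,-0.005,0],[0,0.007,0,0,0,0],[0,0.006,0,0,0,0],[0,0.004,0,0,0,0],[0,0.004,0,0,0,0],[0,0.003,0,0,0,0],[0,0,0,0,0,0],[0,0,0,0,0,0]]'
python3 - <<'E'
from h import *
go([.5701,-.0797,.0315],-67.5)
E
```

```text
time: 31.55
tcp_pos: [0.5703, -0.0797, 0.0457]
eef_rot: [-90.0, 0.0, -67.3]
ft_force: [0.5, -0.5, -1.7]
grip_width: 0.026
pos [ 0.5703 -0.0797  0.0457] rot [-90.01   0.   -67.27] q6 -33.2 w 0.026 F [ 0.5 -0.5 -1.7] t 31.6
shift in tool now [-0.      0.0142 -0.0002]  in tool after turn [-0.      0.0142 -0.0002]
turn [ 0.0001  0.004  -0.    ]
```

```bash
python3 -m inch '[[0,0.004,0,0,0.004,0],[0,0.004,0,0,0,0],[0,0.003,0,0,0,0],[0,0.002,0,0,0,0],[0,0.0013,0,0,0,0],[0,0,0,0,0,0],[0,0,0,0,0,0]]'
python3 -m inch '[[0,0,0,0,0,0],[0,0,0,0,0,0],[0,0,0,0,0,0],[0,0,0,0,0,0]]' 0.1
python3 -m inch '[[0,-0.02,0,0,0,0],[0,-0.02,0,0,0,0],[0,-0.02,0,0,0,0],[0,-0.02,0,0,0,0],[0,-0.02,0,0,0,0],[0,0,0,0,0,0],[0,0,0,0,0,0],[0,0,0,0,0,0]]'
python3 - <<'E'
from h import *
go([.6504,-.2737,.13],-67.5)
d=env.snapshot('wrist'); save('w13',d['image'])
E
```

```text
time: 32.13
tcp_pos: [0.5703, -0.0796, 0.032]
eef_rot: [-90.0, 0.0, -67.5]
ft_force: [-5.3, 1.0, 6.2]
grip_width: 0.026
time: 32.47
tcp_pos: [0.5704, -0.0797, 0.0314]
eef_rot: [-90.0, 0.0, -67.5]
ft_force: [-0.7, -0.1, 0.3]
grip_width: 0.0475
time: 33.13
tcp_pos: [0.5701, -0.0796, 0.1306]
eef_rot: [-90.0, 0.0, -67.5]
ft_force: [-0.3, -0.3, -0.5]
grip_width: 0.0511
pos [ 0.5701 -0.0796  0.1306] rot [-9.004e+01  2.000e-02 -6.750e+01] q6 -33.0 w 0.0511 F [-0.3 -0.3 -0.5] t 33.1
shift in tool now [ 0.2101  0.0005 -0.    ]  in tool after turn [ 0.2101  0.0006 -0.    ]
turn [ 0.0006 -0.     -0.0004]
```

View pics/w13.png

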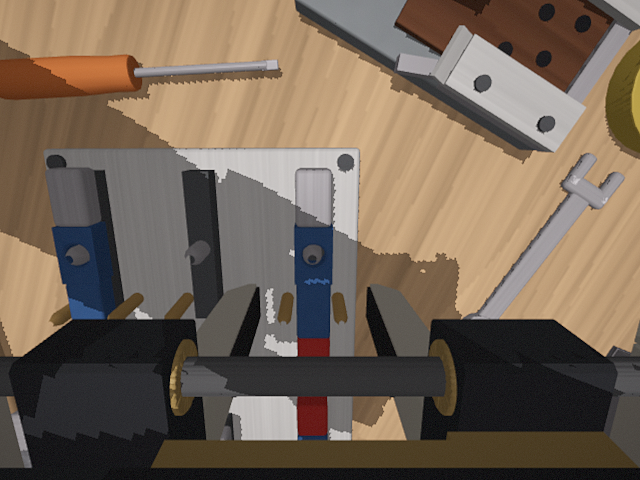

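Lever 6 is seated. The last one is lever 3.

```bash
python3 -m inch '[[0.03,0,0,0,0,0],[0.03,0,0,0,0,0],[0.03,0,0,0,0,0],[0.03,0,0,0,0,0],[0.03,0,0,0,0,0],[0.03,0,0,0,0,0],[0.03,0,0,0,0,0],[0,0,0,0,0,0],[0,0,0,0,0,0],[0,0,0,0,0,0]]'
python3 - <<'E'
from h import *
go([.6504,-.2737,.0305],-67.5)
d=env.snapshot('wrist'); save('w14',d['image'])
print(proj(d,[.6504,-.2737,.063]))
E
```

```text
time: 34.02
tcp_pos: [0.6502, -0.2732, 0.1302]
eef_rot: [-90.1, 0.1, -67.5]
ft_force: [-0.2, 0.2, 0.2]
grip_width: 0.051
pos [ 0.6502 -0.2732  0.1302] rot [-9.006e+01  8.000e-02 -6.751e+01] q6 -47.4 w 0.051 F [-0.2  0.2  0.2] t 34.0
shift in tool now [0.0007 0.0997 0.0001]  in tool after turn [ 0.0005  0.0997 -0.    ]
turn [ 0.0011 -0.0002 -0.0015]
[312.94372742 258.60464986]
```

View pics/w14.png

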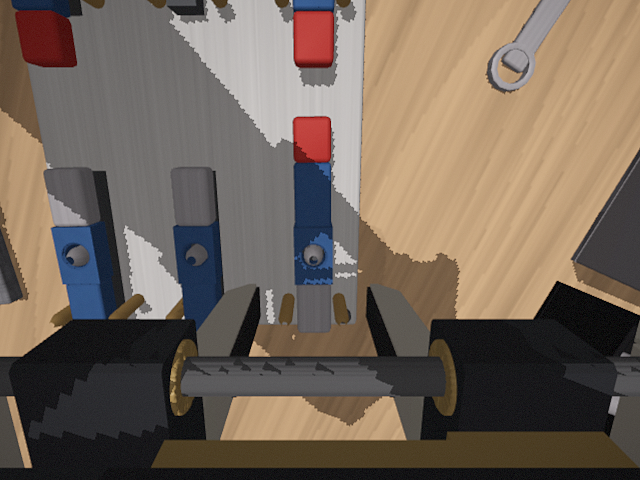

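```bash
python3 -m inch '[[0.0003,0.02,0,0,0,0],[0,0.02,0,0,0,0],[0,0.02,0,0,0,0],[0,0.02,0,0,0,0],[0,0.015,0,0,0,0],[0,0.0045,0,0,0,0],[0,0,0,0,0,0],[0,0,0,0,0,0],[0,0,0,0,0,0]]'
python3 -m inch '[[0,0,0,0,0,0],[0,0,0,0,0,0],[0,0,0,0,0,0],[0,0,0,0,0,0],[0,0,0,0,0,0]]' -1
python3 -m inch '[[0,-0.008,0,0,0,0],[0,-0.012,0,0,0,0],[0,-0.014,0,0,0,0],[0,-0.014,0,0,0,0],[0,0,0,0,0,0],[0,0,0,0,0,0]]' 
python3 -m inch '[[0,0,0,0,0.1208,0],[0,0,0,0,0.1208,0],[0,0,0,0,0.1208,0],[0,0,0,0,0.1208,0],[0,0,0,0,0.1208,0],[0,0,0,0,0.1208,0],[0,0,0,0,0.1208,0],[0,0,0,0,0.1208,0],[0,0,0,0,0.1208,0],[0,0,0,0,0.1208,0]]'
python3 -m inch '[[0,0,0,0,0.1208,0],[0,0,0,0,0.1208,0],[0,0,0,0,0.1208,0],[0,0,0,0,0.1208,0],[0,0,0,0,0.1208,0],[0,0,0,0,0.1208,0],[0,0,0,0,0.1208,0],[0,0,0,0,0.1208,0],[0,0,0,0,0.1208,0],[0,0,0,0,0.1208,0]]'
python3 -m inch '[[0,0,0,0,0.1208,0],[0,0,0,0,0.1208,0],[0,0,0,0,0.1208,0],[0,0,0,0,0.1208,0],[0,0,0,0,0.1208,0],[0,0,0,0,0.1208,0],[0,0,0,0,0,0],[0,0,0,0,0,0],[0,0,0,0,0,0]]'
python3 - <<'E'
from h import *
go([.6504,-.2737,.0305],112.5)
d=env.snapshot('wrist'); save('w15',d['image'])
t=cv2.resize(d['image'][295:350,285:345][:,:,::-1],None,fx=8,fy=8,interpolation=cv2.INTER_CUBIC)
cv2.imwrite('pics/h15.png',t)
E
```

```text
time: 34.82
tcp_pos: [0.6514, -0.2741, 0.0335]
eef_rot: [-89.9, -0.1, -67.5]
ft_force: [-0.1, 0.0, 0.0]
grip_width: 0.0511
time: 35.23
tcp_pos: [0.6508, -0.274, 0.0322]
eef_rot: [-90.0, -0.0, -67.5]
ft_force: [-0.8, -0.6, 0.4]
grip_width: 0.0256
time: 35.73
tcp_pos: [0.6514, -0.2742, 0.0817]
eef_rot: [-89.9, -0.1, -67.5]
ft_force: [-0.6, -0.3, -1.1]
grip_width: 0.0258
time: 36.57
tcp_pos: [0.6504, -0.2738, 0.0791]
eef_rot: [-90.1, -0.0, -137.1]
ft_force: [0.3, -1.3, -1.6]
grip_width: 0.0257
time: 37.4
tcp_pos: [0.6505, -0.2738, 0.0791]
eef_rot: [-90.0, -0.1, 153.7]
ft_force: [0.4, -0.4, -1.4]
grip_width: 0.0259
time: 38.15
tcp_pos: [0.6506, -0.2739, 0.0796]
eef_rot: [-90.0, -0.0, 112.8]
ft_force: [-1.5, -0.3, -0.7]
grip_width: 0.0255
pos [ 0.6506 -0.2739  0.0796] rot [-8.9980e+01 -2.0000e-02  1.1279e+02] q6 132.3 w 0.0255 F [-1.5 -0.3 -0.7] t 38.1
shift in tool now [0.0002 0.0491 0.0001]  in tool after turn [0.0002 0.0491 0.0002]
turn [-0.0003  0.0051  0.0004]
```

View pics/h15.png

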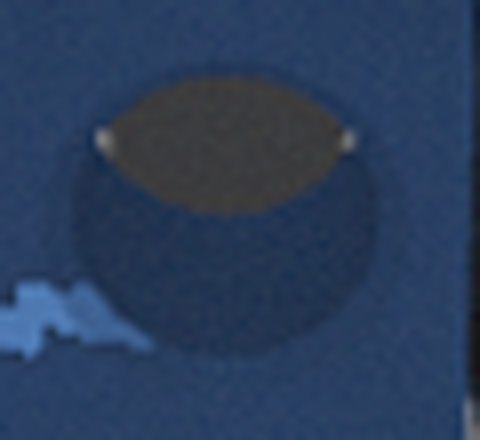

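The hole centre sits about 1 mm toward -x of the TCP, so I'll compensate by +1.2 mm.

```bash
python3 -m inch '[[0.0012,0.01,0.0002,0,0.005,0],[0,0.007,0,0,0,0],[0,0.006,0,0,0,0],[0,0.004,0,0,0,0],[0,0.004,0,0,0,0],[0,0.003,0,0,0,0],[0,0,0,0,0,0],[0,0,0,0,0,0]]'
python3 - <<'E'
from h import *
go([.6504,-.2737,.0315],112.5)
E
```

```text
time: 38.87
tcp_pos: [0.6502, -0.2729, 0.0459]
eef_rot: [-90.0, -0.0, 112.3]
ft_force: [0.2, 0.3, -0.7]
grip_width: 0.0254
pos [ 0.6502 -0.2729  0.0459] rot [-9.0000e+01 -1.0000e-02  1.1227e+02] q6 132.9 w 0.0254 F [ 0.2  0.3 -0.7] t 38.9
shift in tool now [-0.0008  0.0144  0.0001]  in tool after turn [-0.0008  0.0144  0.0001]
turn [-0.0001 -0.0041  0.0001]
```

```bash
python3 -m inch '[[0,0.004,0,0,-0.004,0],[0,0.004,0,0,0,0],[0,0.003,0,0,0,0],[0,0.002,0,0,0,0],[0,0.0013,0,0,0,0],[0,0,0,0,0,0],[0,0,0,0,0,0]]'
python3 -m inch '[[0,0,0,0,0,0],[0,0,0,0,0,0],[0,0,0,0,0,0],[0,0,0,0,0,0]]' 0.1
python3 -m inch '[[0,-0.03,0,0,0,0],[0,-0.03,0,0,0,0],[0,-0.03,0,0,0,0],[0,-0.03,0,0,0,0],[0,-0.03,0,0,0,0],[0,-0.03,0,0,0,0],[0,0,0,0,0,0],[0,0,0,0,0,0]]'
python3 - <<'E'
from h import *
go()
d=env.snapshot('wrist'); save('w16',d['image'])
d=env.snapshot('top'); save('t16',d['image'],(120,110,480,310),2.2)
E
```

```text
time: 39.45
tcp_pos: [0.6501, -0.2729, 0.0322]
eef_rot: [-90.0, -0.0, 112.5]
ft_force: [-3.3, 1.1, 4.7]
grip_width: 0.0256
time: 39.78
tcp_pos: [0.6502, -0.2729, 0.0315]
eef_rot: [-90.0, 0.0, 112.5]
ft_force: [0.2, -0.2, 0.0]
grip_width: 0.0476
time: 40.45
tcp_pos: [0.6507, -0.2731, 0.2137]
eef_rot: [-90.1, 0.1, 112.5]
ft_force: [-1.2, 0.2, -1.5]
grip_width: 0.0512
pos [ 0.6507 -0.2731  0.2137] rot [-90.13   0.14 112.49] q6 132.7 w 0.0512 F [-1.2  0.2 -1.5] t 40.5
turn [0. 0. 0.]
```

View pics/w16.png

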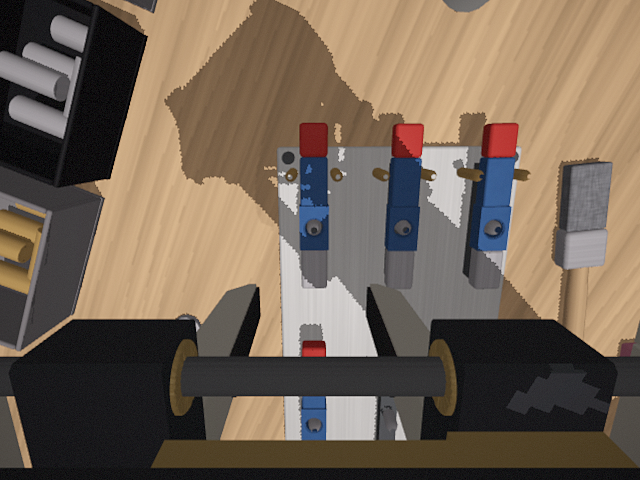

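View pics/t16.png

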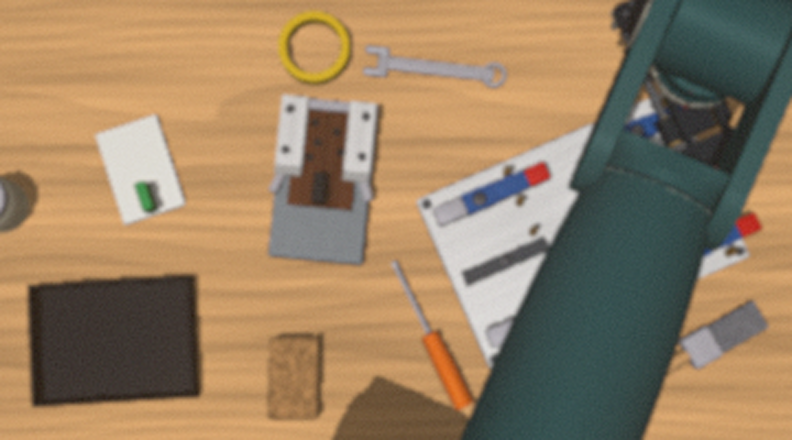

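All five levers are turned: 3, 2 and 1 have their reds at (313,139), (406,140) and (499,140) between posts, and the top view shows lever 6 as well. Next come the boards, starting with the holder, tray and fresh board in the top view.

Run:
```python
from h import *
d=env.snapshot('top'); I=d['image']
hsv=cv2.cvtColor(I,cv2.COLOR_RGB2HSV); h,s,v=[hsv[...,i].astype(int) for i in range(3)]
def rect(m,z,n):
    b=max(blobs(m,20),key=lambda x:x[1][4]); ys,xs=np.nonzero(b[2])
    r=cv2.minAreaRect(np.c_[xs,ys].astype(np.float32)); P=np.array([ray(d,*p,z)[:2] for p in cv2.boxPoints(r)])
    e1=P[1]-P[0];e2=P[2]-P[1]
    print(n,b[1][4],'px',np.round(r[0],1),'c',P.mean(0).round(4),'L',np.linalg.norm(e1).round(4),np.linalg.norm(e2).round(4),'ang',np.rad2deg(np.arctan2(e1[1],e1[0])).round(1),np.rad2deg(np.arctan2(e2[1],e2[0])).round(1))
def roi(x0,y0,x1,y1):
    m=np.zeros(h.shape,bool);m[y0:y1,x0:x1]=1;return m
rf=roi(155,155,215,220)
g=(h>45)&(h<85)&(s>90)&rf
w=(s<50)&(v>140)&rf
rect(w|g|(roi(155,155,215,220)&(s<60)),.008,'fresh'); rect(g,.035,'green')
rect((v<75)&roi(125,225,220,305),.03,'tray')
rh=roi(238,145,300,235)
br=(h<15)&(s>90)&(v<120)&rh
rect(br,.032,'brown')
rect((s<70)&rh,.03,'holder')
rect((v<45)&roi(250,170,285,210),.06,'rib')
```

```text
fresh 1276 px [183.4 186.7] c [0.6216 0.3407] L 0.0824 0.1206 ang -72.3 -162.0
green 53 px [186.1 199.2] c [0.5832 0.3274] L 0.0119 0.0319 ang -72.4 -161.9
tray 4033 px [171.3 264.3] c [0.4088 0.3683] L 0.2037 0.1452 ang -87.6 -176.9
brown 745 px [266.7 182. ] c [0.6267 0.1097] L 0.1156 0.0762 ang -5.7 -96.3
holder 2380 px [266.1 191.2] c [0.6021 0.1119] L 0.2017 0.1283 ang -6.0 -96.6Traceback (most recent call last):
  File "<stdin>", line 20, in <module>
  File "<stdin>", line 5, in rect
ValueError: max() iterable argument is empty
```

```bash
python3 -m inch '[[0,0,0,0,-0.12,0],[0,0,0,0,-0.12,0],[0,0,0,0,-0.12,0],[0,0,0,0,-0.12,0],[0,0,0,0,-0.12,0],[0,0,0,0,-0.12,0],[0,0,0,0,-0.12,0],[0,0,0,0,-0.12,0],[0,0,0,0,-0.12,0],[0,0,0,0,0,0]]' -0.3
python3 - <<'E'
from h import *
go([.58,.112,.24],174.3)
E
```

```text
time: 41.43
tcp_pos: [0.6498, -0.2728, 0.21]
eef_rot: [-90.0, -0.1, 174.7]
ft_force: [0.6, -0.3, 0.1]
grip_width: 0.0325
pos [ 0.6498 -0.2728  0.21  ] rot [-9.0040e+01 -1.1000e-01  1.7472e+02] q6 70.4 w 0.0325 F [ 0.6 -0.3  0.1] t 41.4
shift in tool now [ 0.105  -0.0295 -0.3767]  in tool after turn [ 0.1077 -0.03   -0.3759]
turn [0.0007 0.0074 0.002 ]
```

```bash
python3 -m inch '[[0.0108,-0.003,-0.0376,0,0.0074,0],[0.0108,-0.003,-0.0376,0,0,0],[0.0108,-0.003,-0.0376,0,0,0],[0.0108,-0.003,-0.0376,0,0,0],[0.0108,-0.003,-0.0376,0,0,0],[0.0108,-0.003,-0.0376,0,0,0],[0.0108,-0.003,-0.0376,0,0,0],[0.0108,-0.003,-0.0376,0,0,0],[0.0108,-0.003,-0.0376,0,0,0],[0.0107,-0.003,-0.0376,0,0,0]]'
python3 -m inch '[[0,0,0,0,0,0],[0,0,0,0,0,0]]'
python3 - <<'E'
from h import *
go([.58,.112,.24],174.3)
d=env.snapshot('wrist'); save('w17',d['image'])
E
```

```text
time: 42.27
tcp_pos: [0.5813, 0.1141, 0.241]
eef_rot: [-90.0, -0.1, 173.7]
ft_force: [0.6, -0.6, -0.5]
grip_width: 0.0329
time: 42.43
tcp_pos: [0.5817, 0.114, 0.241]
eef_rot: [-90.0, -0.0, 173.9]
ft_force: [-0.6, -0.6, -0.2]
grip_width: 0.0326
pos [0.5817 0.114  0.241 ] rot [-8.9990e+01 -4.0000e-02  1.7389e+02] q6 104.7 w 0.0326 F [-0.6 -0.6 -0.2] t 42.4
shift in tool now [0.0015 0.001  0.0022]  in tool after turn [0.0015 0.001  0.0021]
turn [-0.0002 -0.0071  0.0007]
```

View pics/w17.png

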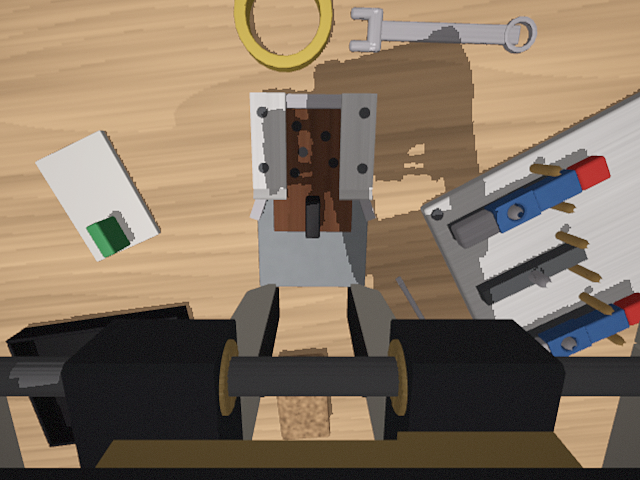

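The wrist view shows the board's near edge at (273,231)-(352,231), the rib top near (313,200) and the roof strips at u 250-287 and 340-376.

Run:
```python
from h import *
d=env.snapshot('wrist'); save('w17z',d['image'],(235,80,395,300),3.4)
q=lambda u,v,z: ray(d,u,v,z)[:2].round(4)
print('board near corners',q(273,231,.032),q(352,231,.032))
print('window far',q(287,107,.043),q(340,108,.043))
print('strip outer far',q(250,93,.043),q(377,94,.043))
print('ledge near',q(260,286,.024),q(365,286,.024))
```

```text
board near corners [0.5716 0.1544] [0.5628 0.0733]
window far [0.6887 0.1242] [0.6825 0.0759]
strip outer far [0.7042 0.1561] [0.6909 0.0413]
ledge near [0.5098 0.1781] [0.4973 0.0633]
```

View pics/w17z.png

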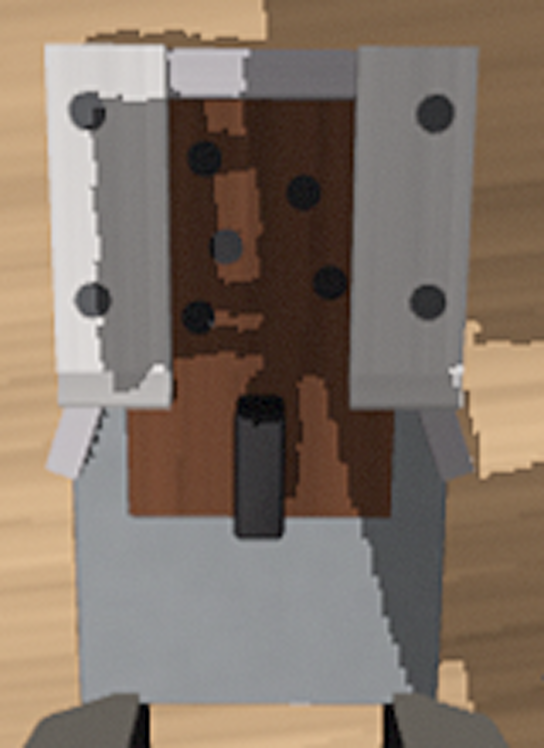

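Run:
```python
from h import *
d=env.snapshot('wrist')
P=[ray(d,u,v,.068)[:2] for u,v in((304.7,203.5),(318.8,203.5),(318.2,238.2),(304.1,238.2))]
P=np.array(P); c=P.mean(0); print(P.round(4),c.round(4))
x=np.array([np.cos(np.deg2rad(-6.2)),np.sin(np.deg2rad(-6.2))])
t=c+.005*x; print('grip',t); go([*t,.12],173.8)
```

```text
[[0.6024 0.1164]
 [0.601  0.1036]
 [0.5684 0.1075]
 [0.5699 0.1207]] [0.5854 0.112 ]
grip [0.59039282 0.11150734]
pos [0.5823 0.1114 0.241 ] rot [-8.9970e+01 -4.0000e-02  1.7379e+02] q6 104.6 w 0.0323 F [-0.1 -0.2 -0.4] t 42.6
shift in tool now [-0.0081  0.121  -0.001 ]  in tool after turn [-0.008  0.121 -0.001]
turn [-0.0004 -0.0001  0.0008]
```

```bash
python3 -m inch '[[-0.008,0.02,-0.001,0,0,0],[0,0.03,0,0,0,0],[0,0.03,0,0,0,0],[0,0.03,0,0,0,0],[0,0.03,0,0,0,0],[0,0.03,0,0,0,0],[0,0,0,0,0,0],[0,0,0,0,0,0]]'
python3 - <<'E'
from h import *
go([.5904,.1115,.039],173.8)
d=env.snapshot('wrist'); save('w18',d['image'])
E
```

```text
time: 43.25
tcp_pos: [0.5898, 0.1113, 0.0708]
eef_rot: [-90.0, -0.2, 173.8]
ft_force: [0.0, 0.8, 1.0]
grip_width: 0.0326
pos [0.5898 0.1113 0.0708] rot [-8.9950e+01 -1.6000e-01  1.7381e+02] q6 104.4 w 0.0326 F [0.  0.8 1. ] t 43.2
shift in tool now [-0.0006  0.0318 -0.0003]  in tool after turn [-0.0006  0.0318 -0.0003]
turn [-0.0008  0.0002  0.0028]
```

View pics/w18.png

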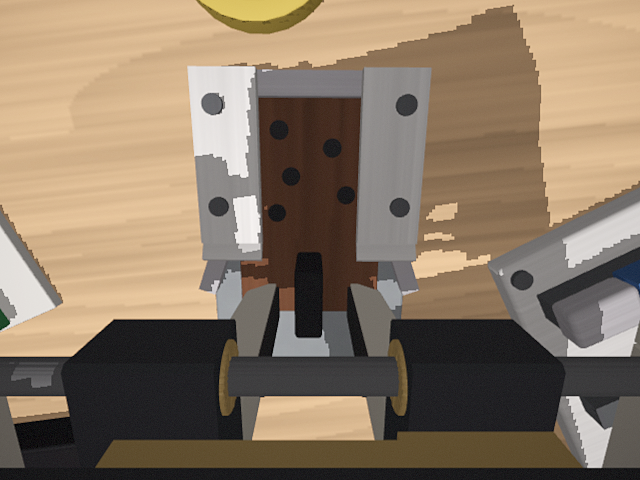

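```bash
python3 -m inch '[[-0.0006,0.015,-0.0013,0,0,0],[0,0.01,0,0,0,0],[0,0.0065,0,0,0,0],[0,0,0,0,0,0],[0,0,0,0,0,0],[0,0,0,0,0,0]]'
python3 -m inch '[[0,0,0,0,0,0],[0,0,0,0,0,0],[0,0,0,0,0,0],[0,0,0,0,0,0]]' -1
python3 - <<'E'
from h import *
go([.5904,.1115,.039],173.8)
E
```

```text
time: 43.8
tcp_pos: [0.5914, 0.1137, 0.0411]
eef_rot: [-90.0, 0.1, 173.9]
ft_force: [-0.9, -0.8, 0.4]
grip_width: 0.0327
time: 44.13
tcp_pos: [0.5911, 0.1137, 0.0405]
eef_rot: [-90.0, 0.0, 173.9]
ft_force: [0.1, -0.3, 2.6]
grip_width: 0.0136
pos [0.5911 0.1137 0.0405] rot [-9.0000e+01  2.0000e-02  1.7395e+02] q6 104.5 w 0.0136 F [ 0.1 -0.3  2.6] t 44.1
shift in tool now [0.0005 0.0015 0.0023]  in tool after turn [0.0005 0.0015 0.0023]
turn [ 0.0001  0.0025 -0.0004]
```

Rib gripped at 13.6 mm wide. Pulling out along tool +x.

```bash
python3 -m inch '[[0.004,-0.0008,0,0,0,0],[0.006,0,0,0,0,0],[0.01,0,0,0,0,0],[0.01,0,0,0,0,0],[0.01,0,0,0,0,0]]'
python3 -m inch '[[0.01,0,0,0,0,0],[0.01,0,0,0,0,0],[0.01,0,0,0,0,0],[0.01,0,0,0,0,0],[0.01,0,0,0,0,0],[0.008,0,0,0,0,0],[0,0,0,0,0,0]]'
python3 - <<'E'
from h import *
go()
d=env.snapshot('wrist'); save('w19',d['image'])
E
```

```text
time: 44.55
tcp_pos: [0.5498, 0.118, 0.0407]
eef_rot: [-90.0, -0.0, 174.0]
ft_force: [-0.1, 0.2, -0.2]
grip_width: 0.0136
time: 45.13
tcp_pos: [0.4922, 0.1242, 0.041]
eef_rot: [-90.0, -0.0, 174.0]
ft_force: [0.5, -0.3, -1.9]
grip_width: 0.0141
pos [0.4922 0.1242 0.041 ] rot [-9.0000e+01 -1.0000e-02  1.7397e+02] q6 107.3 w 0.0141 F [ 0.5 -0.3 -1.9] t 45.1
turn [0. 0. 0.]
```

View pics/w19.png

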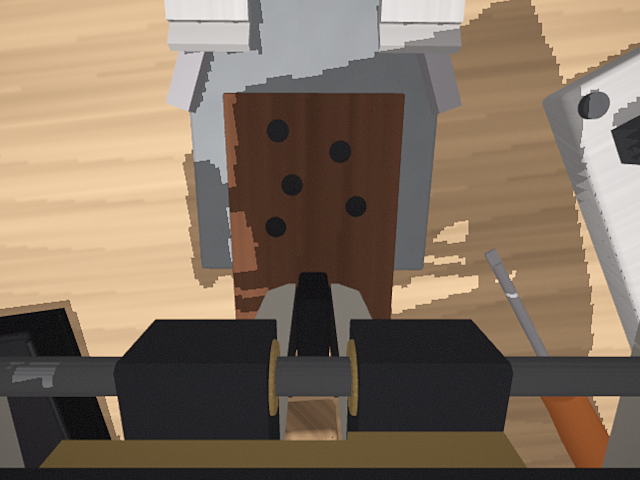

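The board is fully out of the slot, its far edge at v≈93 on the open ledge. Lifting it and carrying it to the tray.

```bash
python3 -m inch '[[0,-0.006,0,0,0,0],[0,-0.012,0,0,0,0],[0,-0.015,0,0,0,0],[0,-0.018,0,0,0,0],[0,-0.02,0,0,-0.0735,0],[0,-0.015,0,0,-0.0735,0],[0,0,0,0,0,0],[0,0,0,0,0,0]]'
python3 - <<'E'
from h import *
go([.3738,.3668,.125],-177.6)
d=env.snapshot('wrist'); save('w20',d['image'])
E
```

```text
time: 45.85
tcp_pos: [0.4942, 0.1241, 0.1279]
eef_rot: [-90.0, 0.1, -177.8]
ft_force: [-1.0, 0.4, -1.6]
grip_width: 0.0136
pos [0.4942 0.1241 0.1279] rot [-9.0020e+01  1.0000e-01 -1.7777e+02] q6 99.0 w 0.0136 F [-1.   0.4 -1.6] t 45.9
shift in tool now [ 0.1109  0.0028 -0.2472]  in tool after turn [ 0.1101  0.0029 -0.2475]
turn [ 0.0003 -0.003  -0.0018]
```

View pics/w20.png

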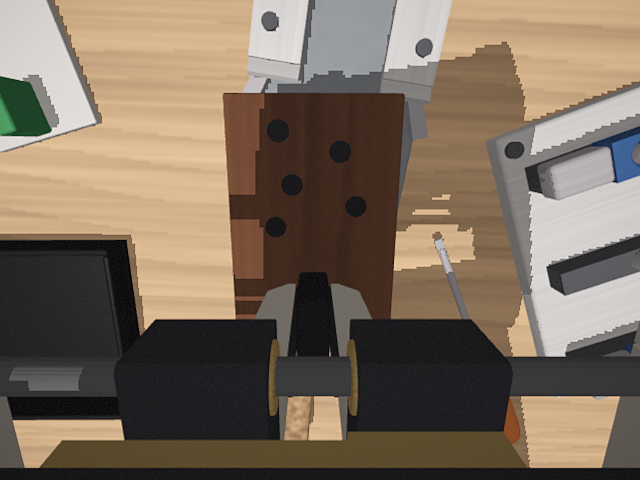

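The board is held level with its image unchanged, so the grip isn't slipping. Carrying on to the tray.

```bash
python3 -m inch '[[0.0138,0,-0.031,0,-0.003,0],[0.0138,0,-0.031,0,0,0],[0.0138,0,-0.031,0,0,0],[0.0138,0,-0.031,0,0,0],[0.0138,0,-0.031,0,0,0],[0.0138,0,-0.031,0,0,0],[0.0138,0,-0.031,0,0,0],[0.0137,0,-0.031,0,0,0],[0,0,0,0,0,0],[0,0,0,0,0,0]]'
python3 - <<'E'
from h import *
go([.3738,.3668,.0225],-177.6)
d=env.snapshot('wrist'); save('w21',d['image'])
E
```

```text
time: 46.73
tcp_pos: [0.3714, 0.3677, 0.1255]
eef_rot: [-89.9, -0.1, -177.4]
ft_force: [-0.6, -0.8, -2.1]
grip_width: 0.0139
pos [0.3714 0.3677 0.1255] rot [-8.9920e+01 -1.0000e-01 -1.7742e+02] q6 129.3 w 0.0139 F [-0.6 -0.8 -2.1] t 46.7
shift in tool now [-0.0026  0.103   0.0009]  in tool after turn [-0.0024  0.103   0.001 ]
turn [-0.0014  0.0032  0.0017]
```

View pics/w21.png

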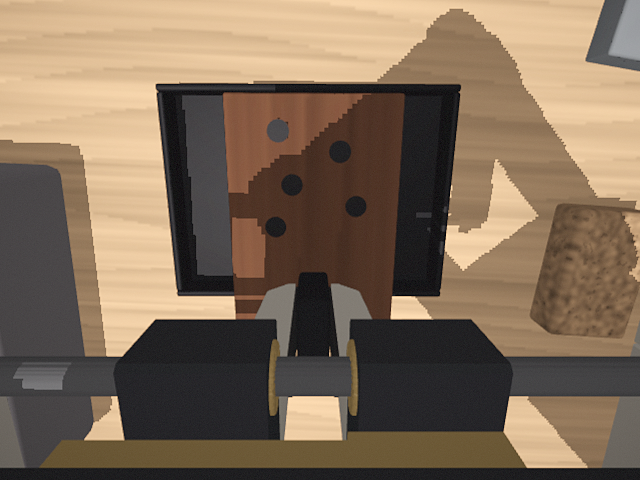

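Run:
```python
from h import *
d=env.snapshot('wrist')
for u,v in((157,85),(460,86),(440,295),(178,294)): print(ray(d,u,v,.03).round(4))
go([.3738,.3668,.0225],-177.6)
for u,v in((223,94),(404,94)): print('board far',ray(d,u,v,env.sense()['tcp_pos'][2]-.0085).round(4))
```

```text
[0.4772 0.4722 0.03  ]
[0.4852 0.275  0.03  ]
[0.3384 0.2681 0.03  ]
[0.3307 0.4664 0.03  ]
pos [0.3724 0.3664 0.126 ] rot [-8.9930e+01 -6.0000e-02 -1.7752e+02] q6 129.3 w 0.0138 F [ 0.1 -0.1 -2.3] t 46.8
shift in tool now [-0.0015  0.1035 -0.0004]  in tool after turn [-0.0014  0.1035 -0.0003]
turn [-0.0011  0.0014  0.0011]
board far [0.4646 0.4096 0.1175]
board far [0.4681 0.3306 0.1175]
```

The tray centre reads (0.408,0.370) and the board would land at about (0.406,0.368), which fits inside. Lowering.

```bash
python3 -m inch '[[-0.0015,0.02,-0.0015,0,0,0],[0,0.02,0,0,0,0],[0,0.02,0,0,0,0],[0,0.02,0,0,0,0],[0,0.01,0,0,0,0],[0,0.006,0,0,0,0],[0,0,0,0,0,0],[0,0,0,0,0,0]]'
python3 -m inch '[[0,0.003,0,0,0,0],[0,0.003,0,0,0,0],[0,0.002,0,0,0,0],[0,0,0,0,0,0],[0,0,0,0,0,0]]'
```

```text
time: 47.5
tcp_pos: [0.3744, 0.3684, 0.0316]
eef_rot: [-90.0, 0.0, -177.5]
ft_force: [0.8, -0.3, -1.6]
grip_width: 0.0136
time: 47.92
tcp_pos: [0.3739, 0.3686, 0.023]
eef_rot: [-90.0, -0.0, -177.5]
ft_force: [0.1, 0.3, -0.8]
grip_width: 0.0137
```

```bash
python3 -m inch '[[0,0.001,0,0,0,0],[0,0.0007,0,0,0,0],[0,0,0,0,0,0]]'
python3 -m inch '[[0,0,0,0,0,0],[0,0,0,0,0,0],[0,0,0,0,0,0]]' -0.3
python3 -m inch '[[0,-0.02,0,0,0,0],[0,-0.03,0,0,0,0],[0,-0.03,0,0,0,0],[0,-0.03,0,0,0,0],[0,-0.03,0,0,0,0],[0,-0.03,0,0,0,0],[0,-0.02,0,0,0,0],[0,0,0,0,0,0],[0,0,0,0,0,0]]'
python3 - <<'E'
from h import *
go([.57,.324,.21],-162)
d=env.snapshot('wrist'); save('w22',d['image'])
d=env.snapshot('top'); save('t22',d['image'],(120,110,480,310),2.2)
E
```

```text
time: 48.17
tcp_pos: [0.374, 0.3686, 0.0214]
eef_rot: [-90.0, 0.0, -177.5]
ft_force: [-1.7, 1.5, 1.0]
grip_width: 0.0141
time: 48.42
tcp_pos: [0.374, 0.3685, 0.0213]
eef_rot: [-90.0, 0.0, -177.5]
ft_force: [-0.2, -0.2, -0.7]
grip_width: 0.0287
time: 49.17
tcp_pos: [0.3742, 0.3688, 0.2121]
eef_rot: [-90.1, 0.1, -177.5]
ft_force: [-0.5, -0.4, -0.8]
grip_width: 0.0328
pos [0.3742 0.3688 0.2121] rot [-9.0070e+01  9.0000e-02 -1.7746e+02] q6 129.3 w 0.0328 F [-0.5 -0.4 -0.8] t 49.2
shift in tool now [-0.1936  0.0023  0.0534]  in tool after turn [-0.1724  0.0021  0.1031]
turn [ 0.001  -0.2699 -0.0016]
```

View pics/w22.png

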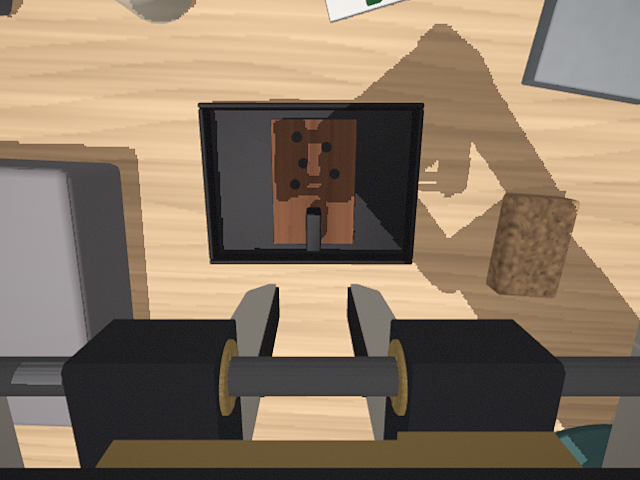

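View pics/t22.png

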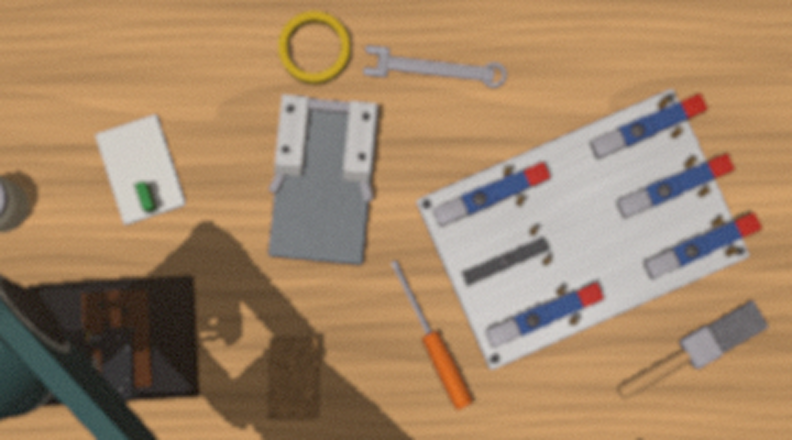

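The old board lies flat in the tray, rib up. All five reds are between their posts, and the fresh board is still at its first place. Going above it.

```bash
python3 -m inch '[[0,0,0,0,-0.09,0],[0,0,0,0,-0.09,0],[0,0,0,0,-0.09,0],[-0.0287,0,0.0171,0,0,0],[-0.0287,0,0.0171,0,0,0],[-0.0287,0,0.0171,0,0,0],[-0.0287,0,0.0172,0,0,0],[-0.0287,0,0.0172,0,0,0],[-0.0287,0,0.0172,0,0,0],[0,0,0,0,0,0]]'
python3 -m inch '[[0,0,0,0,0,0],[0,0,0,0,0,0],[0,0,0,0,0,0]]'
python3 - <<'E'
from h import *
go()
d=env.snapshot('wrist'); save('w23',d['image']); save('w23z',d['image'],(200,80,440,300),3)
E
```

```text
time: 50.1
tcp_pos: [0.5731, 0.3219, 0.2081]
eef_rot: [-89.9, -0.2, -162.1]
ft_force: [0.4, -0.0, -0.3]
grip_width: 0.0329
time: 50.35
tcp_pos: [0.5686, 0.3242, 0.2107]
eef_rot: [-90.0, -0.0, -162.0]
ft_force: [-0.8, 0.5, 0.5]
grip_width: 0.0328
pos [0.5686 0.3242 0.2107] rot [-9.0000e+01 -4.0000e-02 -1.6195e+02] q6 99.4 w 0.0328 F [-0.8  0.5  0.5] t 50.4
turn [0. 0. 0.]
```

View pics/w23z.png

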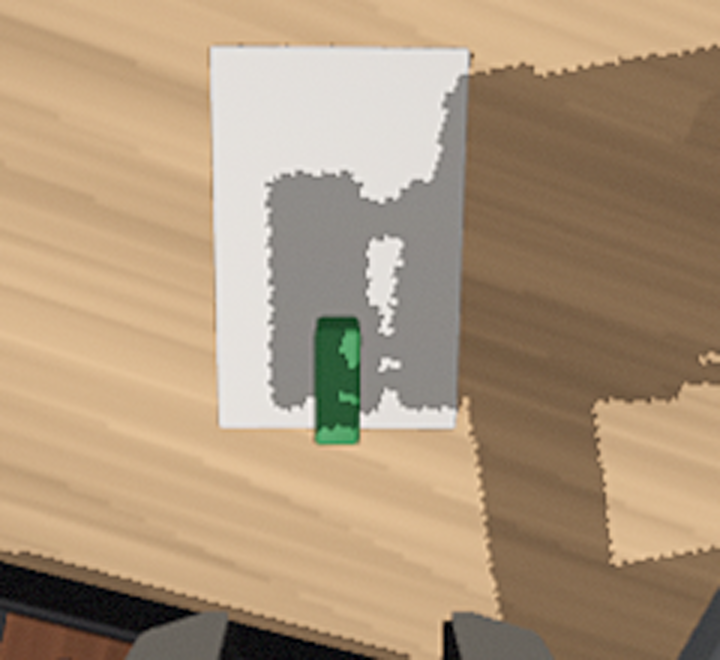

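The fresh board's corners are at about (270,96), (357,97), (352,223) and (273,223), with the green rib near (312,200).

Run:
```python
from h import *
d=env.snapshot('wrist')
P=np.array([ray(d,200+x/3-.3,80+y/3-.3,.008)[:2] for x,y in((210,47),(470,52),(457,428),(220,428))]); print(P.round(4),P.mean(0).round(4))
for a,b in((3,0),(2,1)):
    v=P[b]-P[a]; print(np.linalg.norm(v).round(4),np.rad2deg(np.arctan2(v[1],v[0])).round(2))
v=P[3]-P[2];v2=P[0]-P[1]; print([np.rad2deg(np.arctan2(k[1],k[0])).round(2)-90 for k in(v,v2)])
Q=np.array([ray(d,200+x/3-.3,80+y/3-.3,.044)[:2] for x,y in((315,333),(359,333),(359,442),(315,442))]); print('rib',Q.mean(0).round(4),Q.round(4))
go()
```

```text
[[0.666  0.3971]
 [0.6894 0.3204]
 [0.5766 0.2844]
 [0.5519 0.3603]] [0.621  0.3406]
0.1198 17.86
0.1184 17.7
[np.float64(18.010000000000005), np.float64(16.989999999999995)]
rib [0.5831 0.329 ] [[0.5968 0.3403]
 [0.6009 0.3279]
 [0.5694 0.3175]
 [0.5652 0.3302]]
pos [0.5687 0.3243 0.2114] rot [-9.0010e+01  1.0000e-02 -1.6194e+02] q6 99.4 w 0.0328 F [-0.7 -0.  -0.2] t 50.5
turn [0. 0. 0.]
```

```bash
python3 -c "
from h import *
go([.5877,.3302,.0165],-162.3)"
python3 -m inch '[[-0.01,0.03,0,0,0.006,0],[-0.0096,0.03,0.0002,0,0,0],[0,0.03,0,0,0,0],[0,0.03,0,0,0,0],[0,0.03,0,0,0,0],[0,0,0,0,0,0],[0,0,0,0,0,0],[0,0,0,0,0,0]]'
python3 - <<'E'
from h import *
go([.5877,.3302,.0165],-162.3)
d=env.snapshot('wrist'); save('w24',d['image'])
E
```

```text
pos [0.5687 0.3243 0.2114] rot [-9.0010e+01  1.0000e-02 -1.6194e+02] q6 99.4 w 0.0328 F [-0.7 -0.  -0.2] t 50.5
shift in tool now [-0.0199  0.1949  0.0003]  in tool after turn [-0.0199  0.1949  0.0002]
turn [ 0.0001  0.0063 -0.0002]
time: 51.12
tcp_pos: [0.5887, 0.3303, 0.0636]
eef_rot: [-90.0, 0.1, -162.3]
ft_force: [-0.2, 0.3, -0.1]
grip_width: 0.0325
pos [0.5887 0.3303 0.0636] rot [-9.0020e+01  1.3000e-01 -1.6231e+02] q6 99.4 w 0.0325 F [-0.2  0.3 -0.1] t 51.1
shift in tool now [ 0.0011  0.0471 -0.0001]  in tool after turn [ 0.001   0.0471 -0.0002]
turn [ 0.0004 -0.0002 -0.0022]
```

View pics/w24.png

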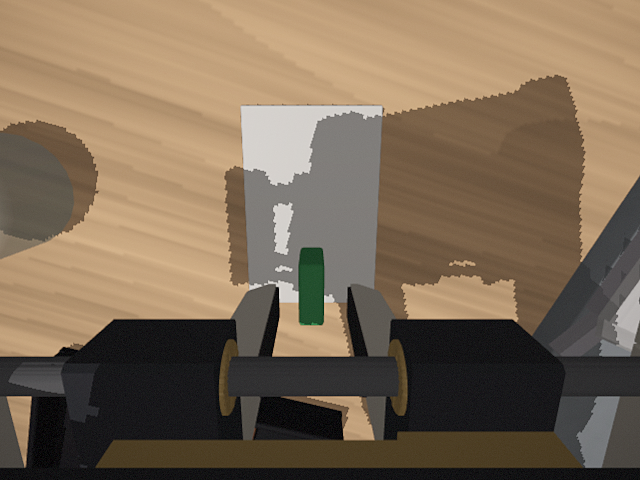

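```bash
python3 -m inch '[[0.0006,0.02,0,0,0,0],[0,0.015,0,0,0,0],[0,0.0095,0,0,0,0],[0,0,0,0,0,0],[0,0,0,0,0,0],[0,0,0,0,0,0]]'
python3 -m inch '[[0,0,0,0,0,0],[0,0,0,0,0,0],[0,0,0,0,0,0],[0,0,0,0,0,0]]' -1
python3 -c "
from h import *
go([.5877,.3302,.0165],-162.3)"
```

```text
time: 51.67
tcp_pos: [0.588, 0.3297, 0.0177]
eef_rot: [-90.0, 0.1, -162.3]
ft_force: [-0.1, 0.1, 0.1]
grip_width: 0.0325
time: 52.0
tcp_pos: [0.5878, 0.3297, 0.0173]
eef_rot: [-90.0, 0.0, -162.3]
ft_force: [-0.2, -0.2, 2.6]
grip_width: 0.0137
pos [0.5878 0.3297 0.0173] rot [-9.0020e+01  4.0000e-02 -1.6233e+02] q6 99.4 w 0.0137 F [-0.2 -0.2  2.6] t 52.0
shift in tool now [-0.      0.0008 -0.0005]  in tool after turn [-0.      0.0008 -0.0005]
turn [ 0.0003 -0.0006 -0.0007]
```

The fresh board is gripped. Lifting, then turning to the holder's heading.

```bash
python3 -m inch '[[0,-0.006,0,0,0,0],[0,-0.014,0,0,0,0],[0,-0.02,0,0,0.083,0],[0,-0.025,0,0,0.083,0],[0,-0.025,0,0,0.083,0],[0,0,0,0,0.083,0],[0,0,0,0,0.083,0],[0,0,0,0,0,0],[0,0,0,0,0,0]]'
python3 - <<'E'
from h import *
go([.4797,.1256,.105],173.9)
d=env.snapshot('wrist'); save('w25',d['image'])
E
```

```text
time: 52.75
tcp_pos: [0.5877, 0.3295, 0.1075]
eef_rot: [-90.0, 0.0, 174.0]
ft_force: [0.2, -1.0, -2.0]
grip_width: 0.0138
pos [0.5877 0.3295 0.1075] rot [-9.0010e+01  2.0000e-02  1.7403e+02] q6 123.1 w 0.0138 F [ 0.2 -1.  -2. ] t 52.8
shift in tool now [0.0862 0.0024 0.214 ]  in tool after turn [0.0857 0.0025 0.2142]
turn [ 0.0002  0.0023 -0.0004]
```

View pics/w25.png

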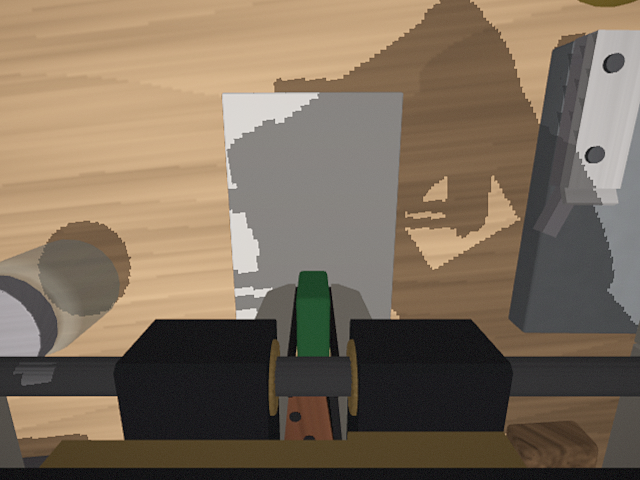

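The grasp matches the old board's almost exactly, with the far edge at (222-403, 93). So home TCP should be about (0.591,0.114). Carrying it to the ledge.

```bash
python3 -m inch '[[0.0122,0,0.0305,0,0.0023,0],[0.0122,0,0.0305,0,0,0],[0.0122,0,0.0306,0,0,0],[0.0123,0,0.0306,0,0,0],[0.0123,0,0.0306,0,0,0],[0.0123,0,0.0306,0,0,0],[0.0123,0,0.0306,0,0,0],[0,0,0,0,0,0],[0,0,0,0,0,0],[0,0,0,0,0,0]]'
python3 - <<'E'
from h import *
go([.4797,.1256,.0425],173.9)
d=env.snapshot('wrist'); save('w26',d['image'])
E
```

```text
time: 53.63
tcp_pos: [0.4794, 0.1262, 0.1071]
eef_rot: [-90.0, 0.0, 173.8]
ft_force: [-0.1, 0.2, -1.7]
grip_width: 0.0137
pos [0.4794 0.1262 0.1071] rot [-9.0020e+01  3.0000e-02  1.7381e+02] q6 108.0 w 0.0137 F [-0.1  0.2 -1.7] t 53.6
shift in tool now [-0.0003  0.0646  0.0006]  in tool after turn [-0.0004  0.0646  0.0006]
turn [ 0.0004 -0.0015 -0.0005]
```

View pics/w26.png

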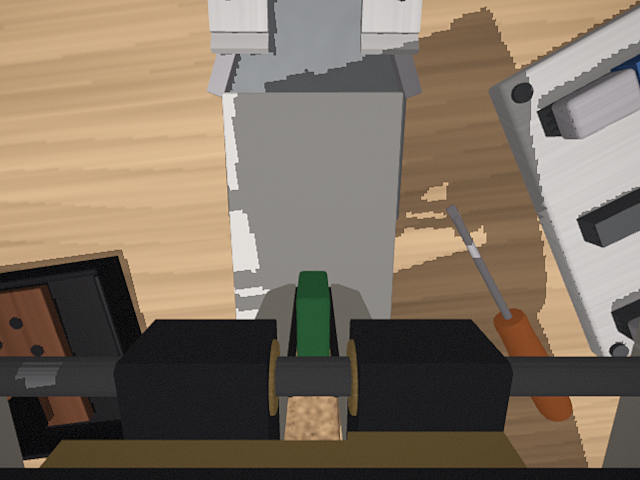

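Lined up. Lowering to slide height, with TCP z at about 0.0425.

```bash
python3 -m inch '[[0,0.02,0.0005,0,-0.001,0],[0,0.02,0,0,0,0],[0,0.015,0,0,0,0],[0,0.008,0,0,0,0],[0,0,0,0,0,0],[0,0,0,0,0,0],[0,0,0,0,0,0]]'
python3 - <<'E'
from h import *
go([.4797,.1256,.0425],173.9)
d=env.snapshot('wrist'); save('w27',d['image'])
E
```

```text
time: 54.27
tcp_pos: [0.4797, 0.126, 0.0447]
eef_rot: [-90.0, 0.1, 173.8]
ft_force: [0.8, 0.5, -1.6]
grip_width: 0.0137
pos [0.4797 0.126  0.0447] rot [-9.0010e+01  5.0000e-02  1.7385e+02] q6 107.9 w 0.0137 F [ 0.8  0.5 -1.6] t 54.3
shift in tool now [-0.0001  0.0022  0.0004]  in tool after turn [-0.0001  0.0022  0.0004]
turn [ 0.0003 -0.0009 -0.0009]
```

View pics/w27.png

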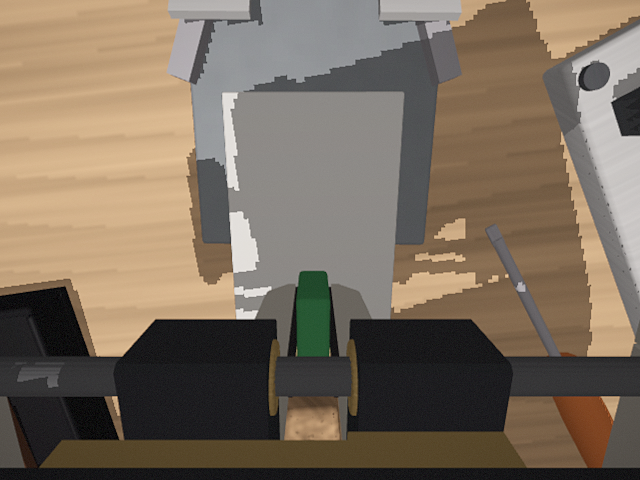

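```bash
python3 -m inch '[[0,0.0019,0.0003,0,0,0],[-0.006,0,0,0,0,0],[-0.008,0,0,0,0,0],[-0.008,0,0,0,0,0],[-0.008,0,0,0,0,0],[-0.008,0,0,0,0,0],[-0.007,0,0,0,0,0],[0,0,0,0,0,0],[0,0,0,0,0,0]]'
python3 - <<'E'
from h import *
go([.5911,.1137,.0425],173.9)
d=env.snapshot('wrist'); save('w28',d['image'])
E
```

```text
time: 55.07
tcp_pos: [0.524, 0.1203, 0.0416]
eef_rot: [-90.0, -0.0, 173.8]
ft_force: [0.1, -0.4, -0.8]
grip_width: 0.0139
pos [0.524  0.1203 0.0416] rot [-8.9990e+01 -3.0000e-02  1.7379e+02] q6 106.4 w 0.0139 F [ 0.1 -0.4 -0.8] t 55.1
shift in tool now [-0.0674 -0.001  -0.0007]  in tool after turn [-0.0674 -0.0009 -0.0005]
turn [-0.0002 -0.0018  0.0006]
```

View pics/w28.png

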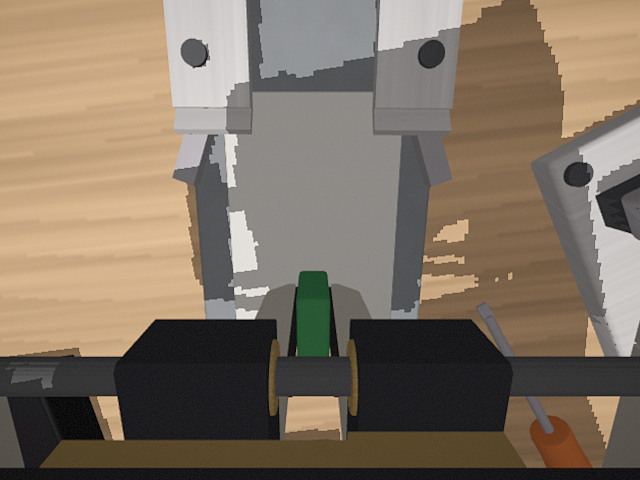

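The leading edge is 8 mm or more under the strips with no force. Continuing.

```bash
python3 -m inch '[[-0.006,-0.0007,-0.0005,0,-0.001,0],[-0.009,0,0,0,0,0],[-0.009,0,0,0,0,0],[-0.009,0,0,0,0,0],[-0.009,0,0,0,0,0],[-0.009,0,0,0,0,0],[-0.009,0,0,0,0,0],[0,0,0,0,0,0],[0,0,0,0,0,0]]'
python3 - <<'E'
from h import *
go([.5911,.1137,.0425],173.9)
E
```

```text
time: 55.87
tcp_pos: [0.5838, 0.1144, 0.0423]
eef_rot: [-90.0, -0.0, 173.9]
ft_force: [-0.4, 0.3, -1.8]
grip_width: 0.0135
pos [0.5838 0.1144 0.0423] rot [-8.9990e+01 -3.0000e-02  1.7385e+02] q6 104.8 w 0.0135 F [-0.4  0.3 -1.8] t 55.9
shift in tool now [-0.0074 -0.0002 -0.0001]  in tool after turn [-0.0074 -0.0002 -0.0001]
turn [-0.0001 -0.0008  0.0006]
```

Now creeping to the stop while watching the force.

```bash
python3 -m inch '[[-0.003,0,0,0,0,0],[-0.002,0.0006,0,0,0,0],[-0.001,0,0,0,0,0],[0,0,0,0,0,0],[0,0,0,0,0,0]]'
python3 -m inch '[[-0.001,0,0,0,0,0],[-0.0005,0,0,0,0,0],[0,0,0,0,0,0],[0,0,0,0,0,0]]'
python3 -m inch '[[-0.0005,0,0,0,0,0],[-0.0005,0,0,0,0,0],[0,0,0,0,0,0],[0,0,0,0,0,0]]'
```

```text
time: 56.28
tcp_pos: [0.5894, 0.1139, 0.042]
eef_rot: [-90.0, -0.0, 173.9]
ft_force: [0.4, 0.4, -1.5]
grip_width: 0.0137
time: 56.62
tcp_pos: [0.5909, 0.1138, 0.042]
eef_rot: [-90.0, -0.0, 173.9]
ft_force: [-0.6, 0.3, -0.6]
grip_width: 0.0138
time: 56.95
tcp_pos: [0.5911, 0.114, 0.0419]
eef_rot: [-90.0, -0.1, 173.9]
ft_force: [-10.1, 2.9, 2.9]
grip_width: 0.0139
```

It reached the stop at x=0.5911, the old board's home position, with a 10 N reaction. One more light push, then down onto the floor and release.

```bash
python3 -m inch '[[-0.0004,0,0,0,0,0],[0,0.0006,0,0,0,0],[0,0,0,0,0,0]]'
python3 -m inch '[[0,0,0,0,0,0],[0,0,0,0,0,0],[0,0,0,0,0,0],[0,0,0,0,0,0]]' -0.3
python3 -m inch '[[0,-0.02,0,0,0,0],[0,-0.03,0,0,0,0],[0,-0.03,0,0,0,0],[0,-0.03,0,0,0,0],[0,-0.03,0,0,0,0],[0,-0.03,0,0,0,0],[0,-0.02,0,0,0,0],[0,0,0,0,0,0],[0,0,0,0,0,0]]'
python3 - <<'E'
from h import *
go()
d=env.snapshot('wrist'); save('w29',d['image'])
E
```

```text
time: 57.2
tcp_pos: [0.5913, 0.1141, 0.0412]
eef_rot: [-90.0, -0.2, 173.9]
ft_force: [-11.7, 3.1, 3.2]
grip_width: 0.0135
time: 57.53
tcp_pos: [0.5926, 0.1135, 0.0415]
eef_rot: [-90.0, 0.0, 173.9]
ft_force: [-0.1, -1.1, -0.2]
grip_width: 0.0312
time: 58.28
tcp_pos: [0.5928, 0.1136, 0.2325]
eef_rot: [-90.0, 0.1, 173.9]
ft_force: [0.4, 0.2, -1.1]
grip_width: 0.0326
pos [0.5928 0.1136 0.2325] rot [-9.0030e+01  1.3000e-01  1.7386e+02] q6 104.6 w 0.0326 F [ 0.4  0.2 -1.1] t 58.3
turn [0. 0. 0.]
```

View pics/w29.png

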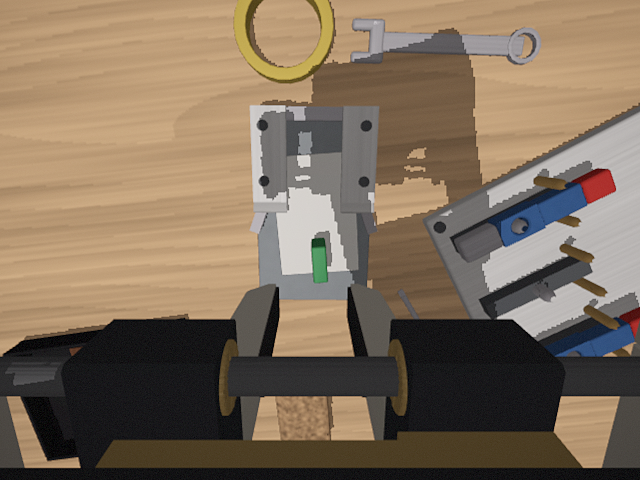

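The board is no longer home. After I let go it was knocked back about 40 mm and slightly skewed: its far edge now shows at v≈152 in the window and the rib near (320,260). I'll measure it and re-seat it.

Run:
```python
from h import *
d=env.snapshot('wrist'); save('w29z',d['image'],(235,90,395,310),3.4)
go()
```

```text
pos [0.5921 0.1135 0.2302] rot [-8.9980e+01 -6.0000e-02  1.7387e+02] q6 104.6 w 0.0326 F [ 0.1  0.2 -1.5] t 58.4
turn [0. 0. 0.]
```

View pics/w29z.png

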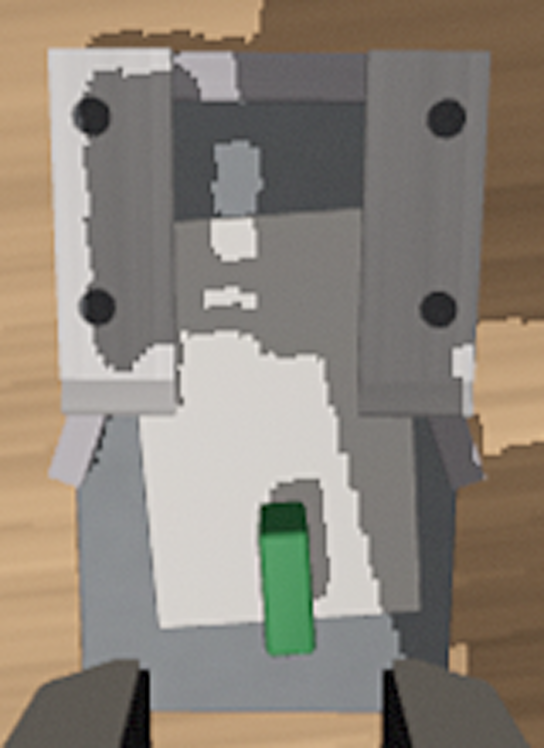

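Run:
```python
from h import *
d=env.snapshot('wrist')
f=lambda x,y,z: ray(d,235+x/3.4-.35,90+y/3.4-.35,z)[:2]
Q=np.array([f(260,533,.068),f(309,528,.068),f(315,650,.068),f(266,655,.068)]); c=Q.mean(0)
for a,b in((3,0),(2,1)): v=Q[b]-Q[a]; print(np.linalg.norm(v).round(4),np.rad2deg(np.arctan2(v[1],v[0])).round(2))
for p,q in(((360,208),(177,220)),((418,610),(160,629))):
    v=f(*q,.032)-f(*p,.032); print('edge yaw',np.rad2deg(np.arctan2(v[1],v[0])).round(2)-90, np.linalg.norm(v).round(4))
print('rib',c.round(4))
y=-3.0; x=np.array([np.cos(np.deg2rad(y)),np.sin(np.deg2rad(y))]); t=c+.005*x
print(t.round(4)); go([*t,.075],180+y)
```

```text
0.0351 -3.53
0.035 -2.93
edge yaw -2.530000000000001 0.0512
edge yaw -1.730000000000004 0.0787
rib [0.5566 0.1107]
[0.5616 0.1104]
pos [0.592  0.1135 0.2299] rot [-8.9970e+01 -1.0000e-01  1.7386e+02] q6 104.6 w 0.0332 F [ 0.6  0.1 -0.2] t 58.4
shift in tool now [0.0297 0.155  0.0062]  in tool after turn [0.0303 0.1549 0.0047]
turn [-0.0004 -0.0547  0.0017]
```

```bash
python3 -m inch '[[0,0,0,0,-0.057,0],[0.015,0.025,0.0023,0,0,0],[0.0152,0.03,0.0022,0,0,0],[0,0.03,0,0,0,0],[0,0.03,0,0,0,0],[0,0.03,0,0,0,0],[0,0.01,0,0,0,0],[0,0,0,0,0,0],[0,0,0,0,0,0],[0,0,0,0,0,0]]'
python3 - <<'E'
from h import *
go([.5616,.1104,.041],177.1)
d=env.snapshot('wrist'); save('w30',d['image'])
E
```

```text
time: 59.27
tcp_pos: [0.5628, 0.1107, 0.0782]
eef_rot: [-90.0, 0.1, 177.1]
ft_force: [0.2, 0.6, 1.4]
grip_width: 0.0321
pos [0.5628 0.1107 0.0782] rot [-9.0020e+01  1.1000e-01  1.7713e+02] q6 101.4 w 0.0321 F [0.2 0.6 1.4] t 59.3
shift in tool now [0.0013 0.0372 0.0004]  in tool after turn [0.0012 0.0372 0.0004]
turn [ 0.0004  0.0006 -0.002 ]
```

View pics/w30.png

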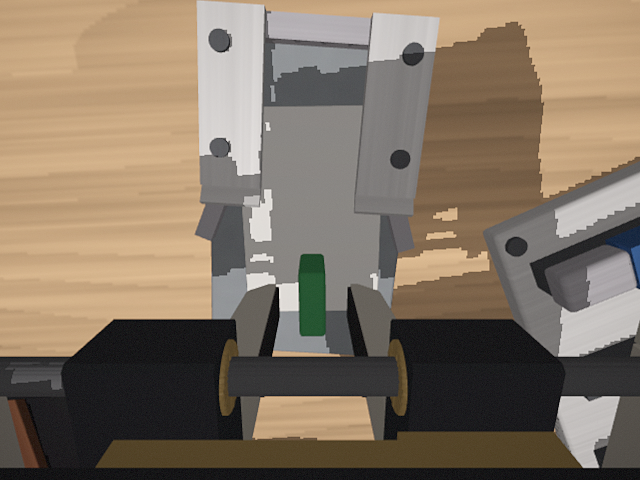

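The rib is centred between the fingers at u≈312 and parallel to them. Descending and gripping.

```bash
python3 -m inch '[[0,0.015,0,0,0,0],[0,0.012,0,0,0,0],[0,0.0075,0,0,0,0],[0,0,0,0,0,0],[0,0,0,0,0,0],[0,0,0,0,0,0]]'
python3 -m inch '[[0,0,0,0,0,0],[0,0,0,0,0,0],[0,0,0,0,0,0],[0,0,0,0,0,0]]' -1
python3 - <<'E'
from h import *
go([.5616,.1104,.041],173.9)
d=env.snapshot('wrist'); save('w31',d['image'])
E
```

```text
time: 59.82
tcp_pos: [0.5623, 0.1107, 0.0425]
eef_rot: [-90.0, 0.0, 177.1]
ft_force: [0.2, -0.3, 0.4]
grip_width: 0.0328
time: 60.15
tcp_pos: [0.5622, 0.1108, 0.0422]
eef_rot: [-90.0, 0.0, 177.1]
ft_force: [1.7, 2.3, 0.6]
grip_width: 0.014
pos [0.5622 0.1108 0.0422] rot [-9.0020e+01  4.0000e-02  1.7714e+02] q6 101.4 w 0.014 F [1.7 2.3 0.6] t 60.1
shift in tool now [0.0006 0.0012 0.0004]  in tool after turn [0.0006 0.0012 0.0004]
turn [ 0.0004  0.0565 -0.0007]
```

View pics/w31.png

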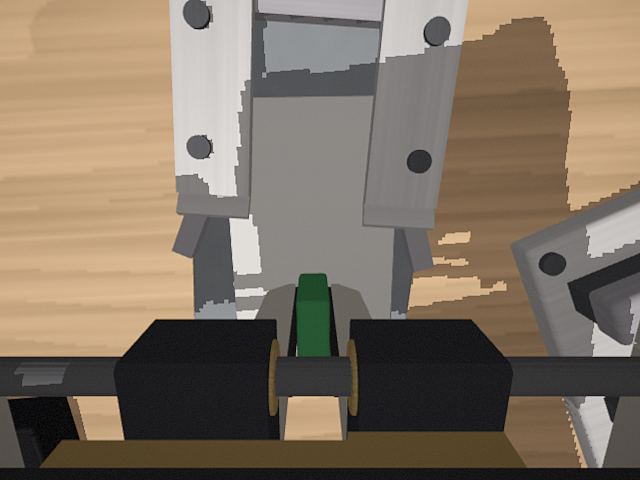

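```bash
python3 -m inch '[[0,-0.0008,-0.0015,0,0.0141,0],[0,0,-0.0015,0,0.0141,0],[0,0,-0.0015,0,0.0141,0],[0,0,-0.0015,0,0.0142,0],[0,0,0,0,0,0],[0,0,0,0,0,0]]'
python3 - <<'E'
from h import *
go([.5911,.1137,.043],173.9)
E
```

```text
time: 60.7
tcp_pos: [0.5623, 0.1167, 0.0425]
eef_rot: [-90.0, -0.0, 173.9]
ft_force: [-0.2, -0.2, -1.5]
grip_width: 0.014
pos [0.5623 0.1167 0.0425] rot [-8.999e+01 -1.000e-02  1.739e+02] q6 105.3 w 0.014 F [-0.2 -0.2 -1.5] t 60.7
shift in tool now [-0.0289 -0.0005 -0.0001]  in tool after turn [-0.0289 -0.0005 -0.0001]
turn [-0.0001  0.0001  0.0002]
```

```bash
python3 -m inch '[[-0.005,0,0,0,0,0],[-0.007,0,0,0,0,0],[-0.007,0,0,0,0,0],[-0.005,0,0,0,0,0],[-0.002,0,0,0,0,0],[0,0,0,0,0,0],[0,0,0,0,0,0]]'
python3 -m inch '[[-0.0015,0,0,0,0,0],[-0.001,0,0,0,0,0],[0,0,0,0,0,0],[0,0,0,0,0,0]]'
python3 -m inch '[[-0.001,0,0,0,0,0],[0,0,0,0,0,0],[0,0,0,0,0,0]]'
```

```text
time: 61.28
tcp_pos: [0.5883, 0.1138, 0.0425]
eef_rot: [-90.0, -0.0, 173.9]
ft_force: [-0.2, -0.4, -1.6]
grip_width: 0.0139
time: 61.62
tcp_pos: [0.5907, 0.1136, 0.0427]
eef_rot: [-90.0, 0.0, 173.9]
ft_force: [0.7, 0.9, -2.0]
grip_width: 0.0141
time: 61.87
tcp_pos: [0.5917, 0.1135, 0.0427]
eef_rot: [-90.0, 0.0, 173.9]
ft_force: [-0.1, 0.6, -1.9]
grip_width: 0.0139
```

```bash
python3 -m inch '[[-0.0006,0,0,0,0,0],[0,0,0,0,0,0],[0,0,0,0,0,0]]'
python3 -m inch '[[-0.0006,0,0,0,0,0],[0,0,0,0,0,0],[0,0,0,0,0,0]]'
python3 -c "
from h import *
d=env.snapshot('wrist'); save('w32',d['image'])"
```

```text
time: 62.12
tcp_pos: [0.5924, 0.1134, 0.0427]
eef_rot: [-90.0, 0.0, 173.9]
ft_force: [0.0, 0.5, -0.8]
grip_width: 0.014
time: 62.37
tcp_pos: [0.5926, 0.1135, 0.0426]
eef_rot: [-90.0, -0.0, 173.9]
ft_force: [-5.6, 1.6, 0.5]
grip_width: 0.0139
```

View pics/w32.png

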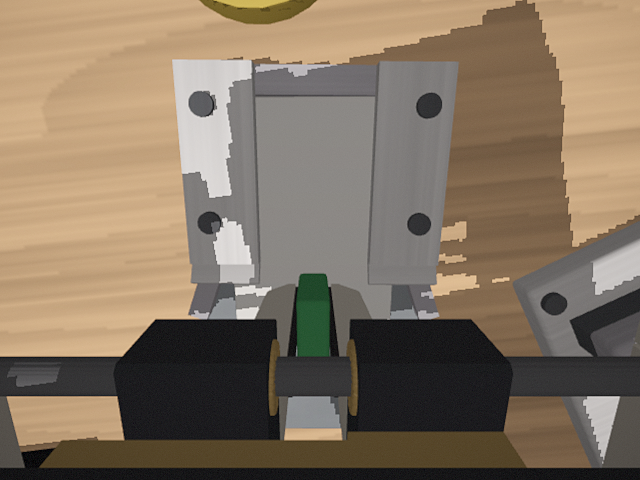

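The far edge meets the stop at v≈95 with a 5.6 N reaction. Settling it, then releasing.

```bash
python3 -m inch '[[-0.0003,0.0007,0,0,0,0],[0,0,0,0,0,0],[0,0,0,0,0,0]]'
python3 -m inch '[[0,0,0,0,0,0],[0,0,0,0,0,0],[0,0,0,0,0,0],[0,0,0,0,0,0]]' -0.3
python3 -m inch '[[0,-0.02,0,0,0,0],[0,-0.02,0,0,0,0],[0,-0.02,0,0,0,0],[0,-0.02,0,0,0,0],[0,-0.03,0,0,0,0],[0,-0.03,0,0,0,0],[0,-0.03,0,0,0,0],[0,-0.02,0,0,0,0],[0,0,0,0,0,0],[0,0,0,0,0,0]]'
python3 - <<'E'
from h import *
go()
d=env.snapshot('wrist'); save('w33',d['image'])
E
```

```text
time: 62.67
tcp_pos: [0.5927, 0.1136, 0.0422]
eef_rot: [-90.0, -0.1, 173.9]
ft_force: [-9.5, 2.1, 5.0]
grip_width: 0.0138
time: 63.0
tcp_pos: [0.5934, 0.1132, 0.042]
eef_rot: [-90.0, 0.0, 173.9]
ft_force: [0.1, 0.0, 0.0]
grip_width: 0.0318
time: 63.83
tcp_pos: [0.5936, 0.1133, 0.233]
eef_rot: [-90.0, 0.1, 173.9]
ft_force: [1.0, -0.7, -0.1]
grip_width: 0.0327
pos [0.5936 0.1133 0.233 ] rot [-9.0030e+01  1.2000e-01  1.7389e+02] q6 104.5 w 0.0327 F [ 1.  -0.7 -0.1] t 63.8
turn [0. 0. 0.]
```

View pics/w33.png

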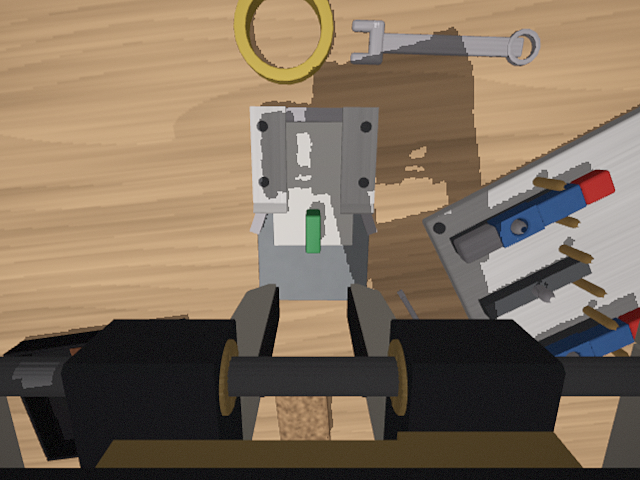

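The board is home and the rib is clear. I'll back the arm off and check everything from the fixed cameras.

```bash
python3 -m inch '[[0.01,-0.02,0,0,0,0],[0.01,-0.02,0,0,0,0],[0.01,-0.02,0,0,0,0],[0.01,-0.02,0,0,0,0],[0.01,-0.02,0,0,0,0],[0.01,-0.02,0,0,0,0],[0.01,-0.02,0,0,0,0],[0,0,0,0,0,0],[0,0,0,0,0,0],[0,0,0,0,0,0]]'
python3 - <<'E'
from h import *
go()
d=env.snapshot('wrist'); save('w34',d['image'])
d=env.snapshot('top'); save('t34',d['image'],(0,100,480,360),1.65)
d=env.snapshot('side'); save('s34',d['image'],(200,150,420,390),2.5)
E
```

```text
time: 64.72
tcp_pos: [0.5237, 0.1207, 0.3701]
eef_rot: [-90.0, -0.1, 173.9]
ft_force: [1.0, 0.1, -0.1]
grip_width: 0.0327
pos [0.5237 0.1207 0.3701] rot [-8.997e+01 -1.100e-01  1.739e+02] q6 106.4 w 0.0327 F [ 1.   0.1 -0.1] t 64.7
turn [0. 0. 0.]
```

View pics/w34.png

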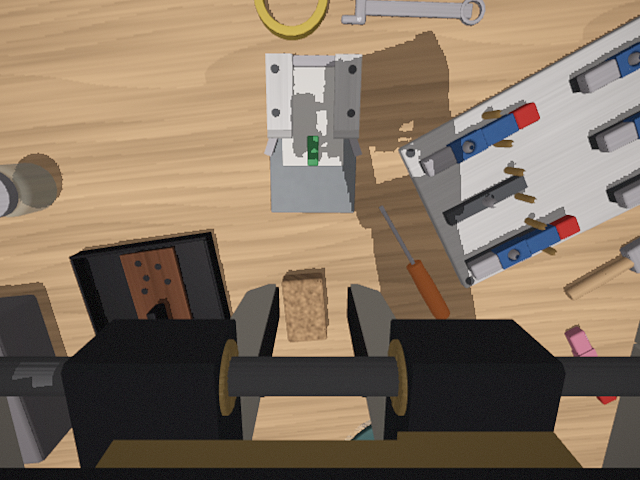

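View pics/t34.png

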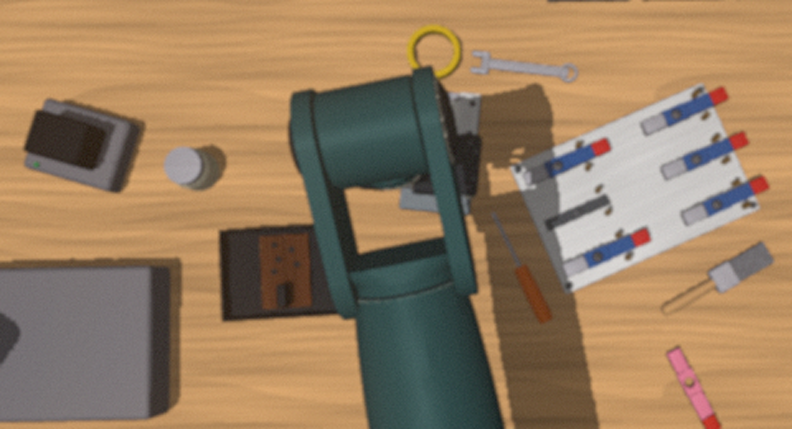

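View pics/s34.png

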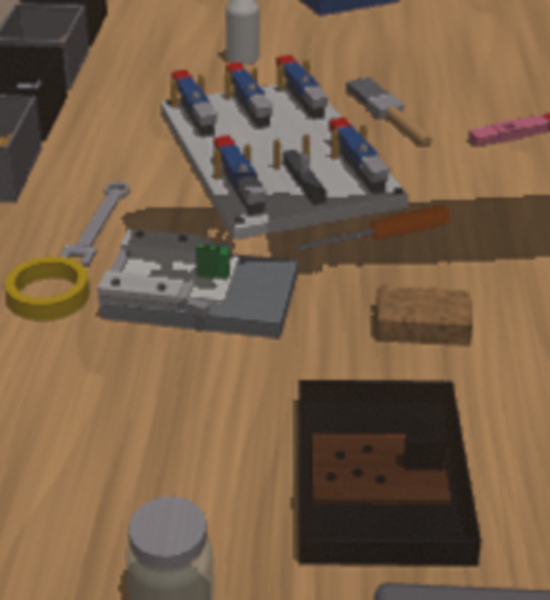

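Both fixed views show it all in place: five reds between their posts and level, the old board flat in the tray, and the fresh board home. Handing in.

```bash
python3 -c "
from bench import env
print(env.finish_job())"
```

```text
the job is handed in; nothing more can be done
None
```

The changeover is finished and handed in at about 65 s. All five levers present (1, 2, 3, 4 and 6; station 5 was empty) are turned end for end and back down on their own pins. The worn board lies flat in the scrap tray, rib up, and the fresh board is home in the slot.

- **Knocked board:** the fresh board first reached its stop at the same position the old board had. After I let go it was found about 30 mm back out and skewed by about 3°, probably the announced knock. I gripped it again, straightened it and pushed it to the stop a second time with a reaction of about 6–10 N.
- **Last checks:** the final wrist, top and side views agree. All five red ends sit between their brass posts, the old board is flat in the tray, and the fresh board's far edge is at the stop. The look-alike and the bystanders in view had not moved.
- **Limits:** the highest wrist reading I saw was about 13 N. I judged the levers fully down from the gripper returning to its pick-up height and from the views; I did not measure their height separately.

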